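# Release the cradle brake through the guard window and push the book cradle home

## Task

Reach down through the window of the guard hood and press the brake lever inside fully down, without touching the hood. Only then push the cradle, with the book riding flat on it, along its rails fully home against the end stop. Just press and push with the fingertips: nothing is picked up, the book keeps its place on the cradle, and the other things stay where they stand.

Things in the scene. Friction and masses are not known exactly. Their poses are not given: they have to be found in the camera images.
- guard: Fixed grey sheet-metal guard hood over the brake lever, a box 124 x 104 mm in plan, closed on all four sides (the side away from the robot is clear plastic). Its lid is 5 mm thick with its top 85 mm above the table; a rectangular window 84 mm (guard x) x 64 mm (guard y) is cut in the middle of the lid, the only way in. Origin on the table under the window's centre; x along the lever from its hinge to its pad, z up. The hood is the frame that must not be touched.
- window (a point): Centre of the window, level with the lid's top face (85 mm above the table); axes as the guard.
- lever_pad (a point): Centre of the top face of the brake lever's black ribbed press pad (36 x 30 mm), seen through the window, 9 mm from its centre towards guard +x. With the lever up it is 60 mm above the table, i.e. 25 mm below the lid's top; fully down it has sunk about 19 mm.
- lever (a joint): Angle of the brake lever: 0 = up (brake on), 0.35 rad = fully down against its stop (brake released). The hinge is 55 mm from the pad's centre, towards guard -x. It is stiff (about 4 N at the pad) and stays where it is left.
- bed: Fixed grey scanner bed on the table, plate 220 x 310 mm and 10 mm thick with two aluminium rails (tops 16 mm above the table) along its y axis, and at its +y end the dark steel end stop (220 mm wide, 40 mm tall). The origin is on the table, near the plate's middle (the plate runs from y = -150 to +160 mm). The cradle slides along the bed's +y (to the robot's left) to the stop.
- push_face (a point): Centre of the cradle's flat end face away from the stop (its bed -y side): an upright face 200 mm wide, from 18 to 51 mm above the table, with a small steel plate in its middle; moves with the cradle, axes as the bed. Push here towards bed +y. The cradle is a grey slab 200 mm (x) x 180 mm (y), its top (black rubber) 55 mm above the table.
- cradle (a joint): Travel of the cradle along the bed's +y: 0 = at the open end, 0.11 m = home against the end stop. Friction about 3 N; it stays where it is left.
- cradle_top (a point): Centre of the cradle's rubber top, 55 mm above the table; axes as the bed.
- book: Loose closed book, 150 x 105 x 22.5 mm, about 0.3 kg, lying flat on the cradle's top; origin at the centre of its underside. It rides along.
- loupe: Bystander, loose on the table: small black stand magnifier, 38 mm across, 42 mm tall; origin at its underside.
- weight: Bystander, loose on the table: brass paperweight with a knob, 44 mm across, 40 mm tall; origin at its underside.
- sanitiser: Bystander, loose on the table: clear bottle with a white cap, 56 mm across, 130 mm tall; origin at its underside.
- mouse: Bystander, loose on the table: black computer mouse, 100 x 58 x 31 mm; origin at its underside.
- brush: Bystander, loose on the table: dusting brush lying flat, under 30 mm high; origin at its underside.
- jar: Bystander, loose on the table: glass jar with a metal cap, 60 mm across, 70 mm tall; origin at its underside.
- slip: Bystander, loose on the table: small cardboard carton, 90 x 50 x 25 mm; origin at its underside.
Mind the look-alikes: they are no part of the job. There is more than one size of the part that bears guard; the job needs the larger.

How it is judged:
By the outcome, as a careful person would: the job done as asked, in the order asked, and still so for the second after the job is handed in, with the robot touching nothing.
It also fails if it takes over 48 s, if anything falls off the work surface, if the arm or the gripper's body presses on something with over 40 N, if the wrist force passes 120 N, or if a joint passes its speed limit or range.

## Robot

A 6-joint arm with a two-finger parallel gripper is mounted at the origin on the work surface. World frame = base frame: x ahead of the robot, y to its left, z up, the work surface at z = 0. Lengths are in m, angles in rad, forces in N, time in s.
With the tool pointing down it reaches from about 0.425 to 0.95 m from the base axis. Payload 3.5 kg.
Tool frame: the origin (TCP) lies between the finger pads; the fingertips stand 17 mm ahead of it and the grasp point (between the pads) lies 2 mm behind it; z points along the fingers, y is the direction in which the jaws open and shut (so a half turn about z gives the same grasp; the last joint's range is limited). The gripper opens to 85 mm and grips with 20 to 120 N. Pads are 22 mm wide; open, the fingers measure 114 mm over their backs; the gripper's body (76 mm by 85 mm) begins 54 mm behind the grasp point. The pads swing forward as they close: fully open they stand 13 mm farther back than shut.
Start: joints at [1.089, 0.286, 1.577, -0, 1.279, -0.15], TCP at [0.22, 0.638, 0.221] pointing down, gripper open.
Joint ranges: [-2.77, 2.77], [-0.9, 2.22], [0.21, 2.48], [-1.53, 4.67], [0.24, 2.81], [-2.84, 2.84]. Speed limits (rad/s): [2.79, 2.79, 3.14, 3.14, 3.14, 3.14].

## Interface

Orientations are given as a rotation vector (axis times angle).
In Python, from station import r gives the robot as it stands.
- The arm moves only by the shell command python3 -m crank 'ROWS' [FORCE]. ROWS is JSON, a list of rows, each a list of 3 entries, a list of its own where there are three numbers: the turn, a rotation vector about the world's x, y, z normalised to -1 to 1, where 1 is pi/4 rad, then the shift along the world's x, y, z normalised to -1 to 1, where 1 is 25 cm, then the opening, from 0 (shut) to 1 (fully open). A call has 1 to 12 rows; each row shifts and turns the commanded pose from where the row before left it; what a row does not reach is not made up. A row lasts 1/10 s, in which the tool goes at most 50 mm and 8.59 degrees, less where a joint would pass 70% of its speed; a pose out of reach is approached as far as the arm can. A call with a number of a shift or a turn outside -1 to 1 is refused whole. A call with a gripper value outside its range is refused whole. The fingers move at their own pace and stop on an object; FORCE is the grip in N (left out, the last holds). Time passes only in rows, so rows that do not move let the fingers close. It gives the time, the measured TCP pose, the force and the opening at its end, in the units of the state.
- r.read_state(): the state, without advancing time (a new reading comes with each control period).
- r.camera(name): name is "scene" or "top"; returns the picture (384x512x3 uint8, red, green, blue); there is no depth.
- r.calibration(name): a dict with "fov_y" (degrees; the focal length in pixels is half the picture's height over the tangent of half this angle, whatever the lens; pixels are square), "cx", "cy" (the principal point, pixels), "world_to_cam" (4x4, takes a point from world to camera coordinates). Camera axes: x right, y down, z forward; pixel columns grow to the right and rows downward; lengths in m; the calibration is good to about 2 mm. A picture is of the moment at which its call begins. calibration takes no time and is no camera call.
- r.finish_job(): hands the job in, once; it reports no verdict.
Trained networks look in the newest picture that a camera, given by its name, has taken for a name from the list of things; names that differ only in an ending like _2 or _b are one class to them, and where a whole thing is asked for, a point or a joint stands for the part that bears it (a point fixed in the world has none). Each returns a list of dicts, best first, with "conf" (0 to 1); they miss things now and then, are a little off and sometimes report something else, mostly with a low value. They report only what shows in the picture. A call takes as long as a camera call. They do not tell look-alikes from the thing itself.
- r.look_for(query, camera): "extent" ([left, top, width, height] as shares, 0 to 1, of the picture: columns of its width, rows of its height, round what is visible of it).
The state is a dict: "time_s": time; "joints": joint angles; "qvel": joint speeds; "joint_efforts": joint torques, N m; "tool_pos": TCP position; "tool_rot": TCP orientation; "contact_force": force on the tool from outside, world axes, zero at the start; "moment": the same for the moment, N m; "width": finger opening in m.
Only numpy, scipy, OpenCV 4.12 (cv2) and the standard library are available. Lean on these libraries where they do the work, as an engineer would, in place of code of your own. Each camera call takes 0.05 s, during which the arm holds its last target.

## Working session

There is one attempt and no reset: what is moved stays moved. The work goes in short steps, Python scripts to look and compute and a shell command to move; the robot and the scene stay as the last step left them, time stands still between calls to the robot, and variables do not carry over. Pictures are saved under pics/ and viewed, and the job is handed in when it is done.

```bash
ls; mkdir -p pics; python3 - <<'E'
from station import r
import cv2
for c in("scene","top"):
    cv2.imwrite(f"pics/{c}0.png",r.camera(c)[:,:,::-1])
    print(r.calibration(c))
    for q in("guard","lever_pad","push_face","book","bed"):
        print(c,q,r.look_for(q,c))
print(r.read_state())
E
```

```text
pics
{'fov_y': 43.495489500385816, 'cx': 253.58656231791846, 'cy': 194.6422526294125, 'world_to_cam': array([[-0.62463635,  0.7808234 ,  0.01201008,  0.37507349],
       [ 0.41431818,  0.34440071, -0.84245391, -0.1125449 ],
       [-0.66194401, -0.52125135, -0.53863453,  1.61261311],
       [ 0.        ,  0.        ,  0.        ,  1.        ]])}
scene guard [{'extent': [0.4373, 0.4099, 0.0613, 0.0753], 'conf': 0.93}, {'extent': [0.3328, 0.4135, 0.1006, 0.1258], 'conf': 0.66}]
scene lever_pad [{'extent': [0.3818, 0.4464, 0.025, 0.0216], 'conf': 0.44}]
scene push_face [{'extent': [0.4699, 0.5578, 0.2082, 0.2135], 'conf': 0.74}]
scene book [{'extent': [0.5016, 0.5617, 0.1451, 0.1492], 'conf': 0.89}]
scene bed [{'extent': [0.4621, 0.562, 0.3166, 0.3062], 'conf': 0.81}]
{'fov_y': 54.04360745649125, 'cx': 256.92235829478074, 'cy': 189.62444622623735, 'world_to_cam': array([[ 0.00369284, -0.99989615, -0.01393062, -0.08632139],
       [-0.99318902, -0.00204504, -0.11649631,  0.52849639],
       [ 0.11645572,  0.01426594, -0.99309342,  1.07212901],
       [ 0.        ,  0.        ,  0.       
[... 458 characters left out ...]
, 0.349, 0.2186, 0.2021], 'conf': 0.82}]
{'time_s': 0.6, 'joints': array([ 1.08897175e+00,  2.86284016e-01,  1.57669714e+00,  6.66902959e-06,
        1.27859156e+00, -1.50004489e-01]), 'qvel': array([-0.00079168,  0.00016865, -0.0020543 ,  0.00034912, -0.00092255,
       -0.00019684]), 'joint_efforts': array([-3.95603238e-04, -4.05658937e+01, -2.92741692e+01, -1.24120966e-04,
        6.63522860e-04, -1.07353550e-06]), 'tool_pos': array([0.21985952, 0.63817959, 0.22063709]), 'tool_rot': array([5.18836809e-01, 3.09845316e+00, 3.28895012e-05]), 'contact_force': array([ 0.15268271,  0.26342699, -0.27942467]), 'moment': array([-0.02068838, -0.02157855,  0.04430084]), 'width': 0.08536909333383673}
```

View pics/scene0.png

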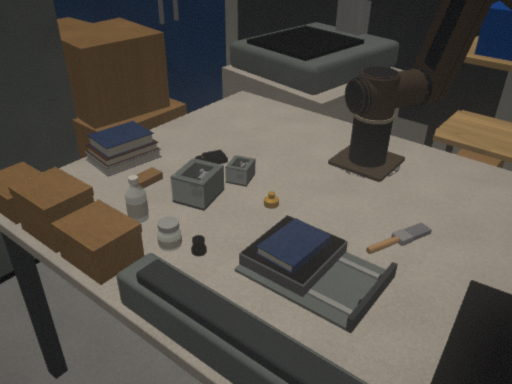

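View pics/top0.png

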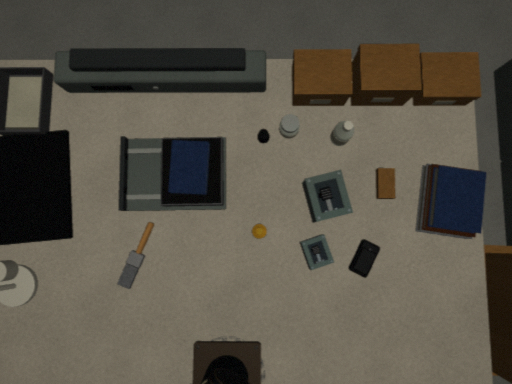

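```bash
python3 - <<'E'
import cv2
t=cv2.imread("pics/top0.png"); s=cv2.imread("pics/scene0.png")
cv2.imwrite("pics/top0g.png",cv2.resize(t[155:285,240:380],None,fx=5,fy=5,interpolation=cv2.INTER_CUBIC)[:600])
cv2.imwrite("pics/top0b.png",cv2.resize(t[120:225,105:245],None,fx=5,fy=5,interpolation=cv2.INTER_CUBIC))
cv2.imwrite("pics/scene0b.png",cv2.resize(s[200:330,215:415],None,fx=4,fy=4,interpolation=cv2.INTER_CUBIC))
cv2.imwrite("pics/scene0g.png",cv2.resize(s[140:220,160:270],None,fx=7,fy=7,interpolation=cv2.INTER_CUBIC))
E
```

```text
(no output)
```

View pics/top0g.png

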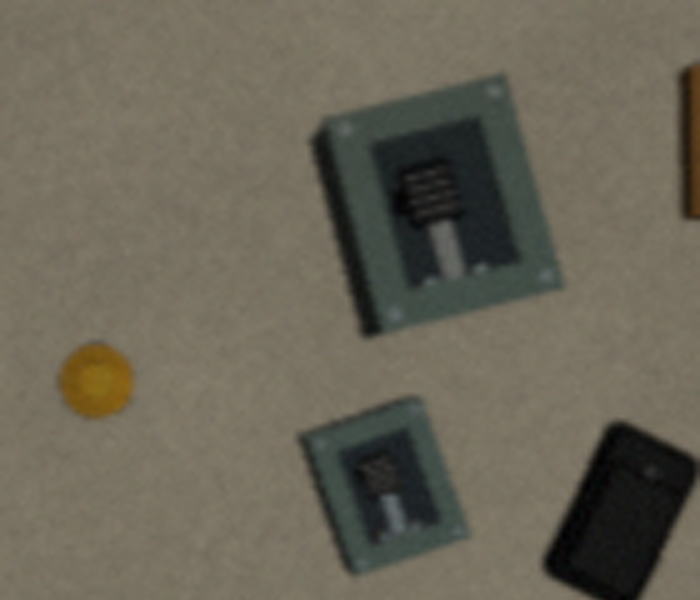

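View pics/top0b.png

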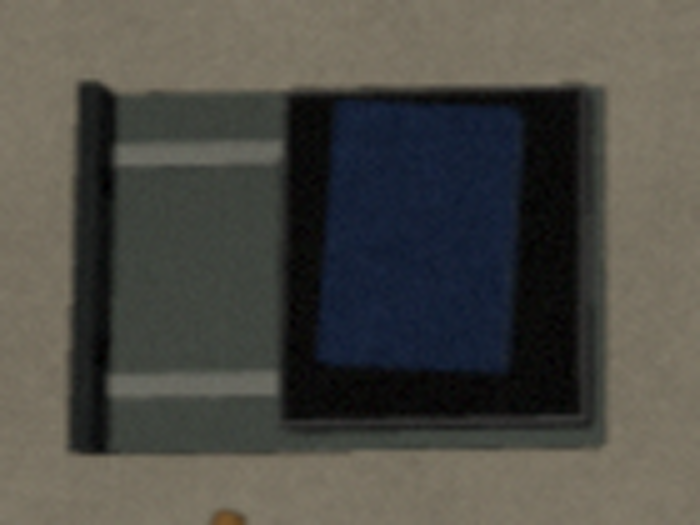

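View pics/scene0b.png

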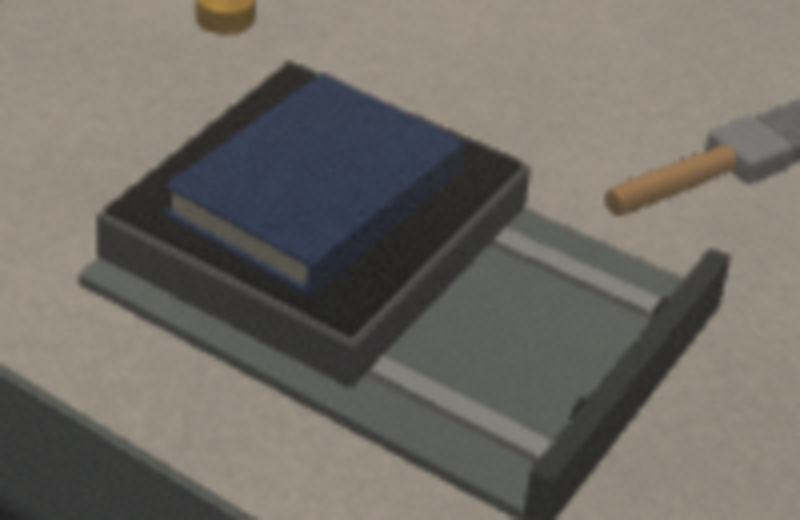

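View pics/scene0g.png

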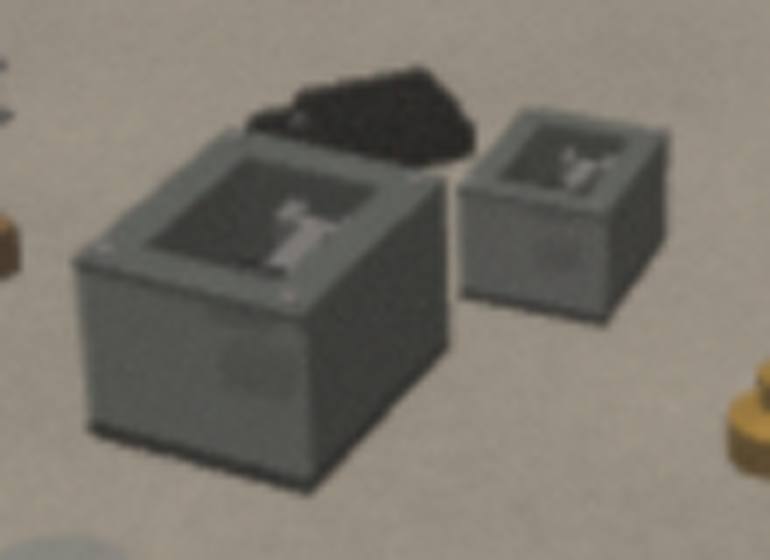

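The top view shows the larger hood at about (328,195), with its lever pad towards world +x. The small look-alike is at (317,252). The bed is at (173,174) with its end stop at the left (world +y), and the cradle is at the right end. Next I'll back-project these.

```bash
cat > h.py <<'E'
import numpy as np
from station import r
def bp(c,u,v,z):
    K=r.calibration(c); f=192/np.tan(np.radians(K["fov_y"])/2)
    T=K["world_to_cam"]; R,t=T[:3,:3],T[:3,3]
    d=R.T@np.array([(u-K["cx"])/f,(v-K["cy"])/f,1]); o=-R.T@t
    return o+d*(z-o[2])/d[2]
def pj(c,p):
    K=r.calibration(c); f=192/np.tan(np.radians(K["fov_y"])/2)
    T=K["world_to_cam"]; q=T[:3,:3]@np.array(p)+T[:3,3]
    return f*q[:2]/q[2]+[K["cx"],K["cy"]]
E
python3 - <<'E'
from h import *
np.set_printoptions(precision=4,suppress=True)
def grp(n,c,pts,z,o,s):
    P=np.array([bp(c,o[0]+u/s,o[1]+v/s,z) for u,v in pts])[:,:2]
    print(n,P.mean(0)); print(P.tolist()); 
    for i in range(len(P)):
        d=P[(i+1)%len(P)]-P[i]; print("  ",np.linalg.norm(d),np.degrees(np.arctan2(d[1],d[0])))
g=(240,155);b=(105,120)
grp("window top","top",[(373,143),(482,118),(520,262),(410,290)],.085,g,5)
grp("lid top","top",[(325,120),(505,75),(562,288),(378,328)],.085,g,5)
grp("pad","top",[(402,165),(450,158),(462,217),(413,225)],.06,g,5)
grp("cradle top","top",[(288,95),(583,88),(583,418),(283,418)],.055,b,5)
grp("plate","top",[(75,85),(604,87),(604,447),(70,452)],.010,b,5)
grp("book","top",[(335,98),(524,110),(510,373),(316,362)],.0775,b,5)
grp("lid scene","scene",[(78,262),(235,130),(445,180),(308,315)],.085,(160,140),7)
grp("win scene","scene",[(148,248),(250,155),(382,185),(290,278)],.085,(160,140),7)
grp("cradle scene","scene",[(100,213),(290,63),(528,168),(352,338)],.055,(215,200),4)
print(pj("top",[0,0,0]),pj("scene",[0,0,0]))
for n,u,v,z in [("weight",260,231,.02),("loupe",264,136,.04),("sanit",345,128,.12),("jar",290,124,.07),("mouse",364,258,.03),("slip",386,183,.025)]: print(n,bp("top",u,v,z))
E
```

```text
window top [ 0.5061 -0.2859]
[[0.5395272256042154, -0.24595299020670208], [0.5536768201434645, -0.3067026048137449], [0.47346486829863954, -0.3259297995946038], [0.45784984544390867, -0.26514606987027334]]
   0.062375689980387214 -76.88862322686023
   0.08248419386705316 -166.52025701963555
   0.06275739588251109 104.40744009735165
   0.08390213785609674 13.223816828445347
lid top [ 0.5066 -0.2838]
[[0.552407364369839, -0.21944279375050807], [0.5779430771070884, -0.32000628354430705], [0.4591949988064985, -0.3486463564017439], [0.4369105152421141, -0.2472477937034791]]
   0.10375494255459271 -75.75222660667127
   0.12215301827364854 -166.44016946745336
   0.10381843152834305 102.39491372186285
   0.11879663370995473 13.53595152902075
pad [ 0.5153 -0.2823]
[[0.5302809881365164, -0.2657291214744122], [0.5343461697465375, -0.2930314196301831], [0.5006661682555004, -0.29917756972435505], [0.49604880545720287, -0.27140235688856085]]
   0.02760328216189272 -81.53115090447369
   0.034236203957453464 -169.65808401054613
   0.028156393364292397 99.43855798942333
   0.03469910562326126 9.40999
[... 1745 characters left out ...]
5.40927390723974
   0.08196418452834996 16.30276909523162
   0.06297244150873547 -72.05239528470503
cradle scene [0.5885 0.113 ]
[[0.6871869660493958, 0.028276791177056282], [0.4935791876355997, 0.025798312646981514], [0.49194755360686826, 0.19907694815358362], [0.6813428468894408, 0.19904659841289374]]
   0.193623641940104 -179.26656561011578
   0.17328631726894533 90.53949513416974
   0.189395295714277 -0.009181389916422518
   0.1708697772928871 -88.03997707947383
[226.6115 375.2005] [365.5325 161.0517]
weight [ 0.4084 -0.0941  0.02  ]
loupe [ 0.687  -0.1052  0.04  ]
sanit [ 0.6882 -0.3261  0.12  ]
jar [ 0.7144 -0.1799  0.07  ]
mouse [ 0.3327 -0.3915  0.03  ]
slip [ 0.5497 -0.4635  0.025 ]
```

The two views agree to about 9 mm on the hood, at roughly (0.508, -0.28) with yaw near 14.5°. I'll move there at a safe height and refine against the gripper in view. I'm routing around the base's minimum-reach zone and shutting the jaws on the way.

```bash
python3 -m crank '[[[0,0,0],[0.14,-0.12,0],0],[[0,0,0],[0.14,-0.12,0],0],[[0,0,0],[0.14,-0.12,0],0],[[0,0,0],[0.14,-0.12,0],0],[[0,0,0],[0.14,-0.12,0],0],[[0,0,0],[0.14,-0.12,0],0],[[0,0,0],[0.14,-0.12,0],0],[[0,0,0],[0.14,-0.12,0],0],[[0,0,-0.15],[0,0,0],0]]'
```

```text
time_s: 1.5
tool_pos: [0.504, 0.3943, 0.2208]
tool_rot: [0.713, 3.057, -0.001]
contact_force: [-0.8, 0.3, -0.1]
width: 0.0001
```

```bash
python3 -m crank '[[[0,0,-0.16],[0,-0.17,0],0],[[0,0,-0.16],[0,-0.17,0],0],[[0,0,-0.16],[0,-0.17,0],0],[[0,0,-0.16],[0,-0.17,0],0],[[0,0,-0.16],[0,-0.17,0],0],[[0,0,-0.16],[0,-0.17,0],0],[[0,0,-0.16],[0,-0.17,0],0],[[0,0,0],[0,-0.17,0],0],[[0,0,0],[0,-0.17,0],0],[[0,0,0],[0,-0.16,0],0],[[0,0,0],[0,-0.16,0],0],[[0,0,0],[0,-0.16,0],0]]' && python3 -m crank '[[[0,0,0],[0,-0.16,-0.05],0],[[0,0,0],[0.02,-0.16,-0.05],0],[[0,0,0],[0.02,-0.16,-0.05],0],[[0,0,0],[0.02,-0.16,0],0],[[0,0,0],[0,-0.04,0],0],[[0,0,0],[0,0,0],0]]'
python3 - <<'E'
from h import *
import cv2
print(r.read_state())
for c in("scene","top"):
    im=r.camera(c)[:,:,::-1]; cv2.imwrite(f"pics/{c}1.png",im)
    im=im[100:240,130:290] if c=="scene" else im[130:250,260:400]
    cv2.imwrite(f"pics/{c}1g.png",cv2.resize(im,None,fx=4,fy=4,interpolation=cv2.INTER_CUBIC))
E
```

```text
time_s: 2.7
tool_pos: [0.4996, -0.106, 0.221]
tool_rot: [1.937, 2.472, 0.001]
contact_force: [0.4, -0.7, -0.3]
width: -0.0
time_s: 3.3
tool_pos: [0.5147, -0.2757, 0.1831]
tool_rot: [-1.941, -2.47, -0.0]
contact_force: [-0.6, 0.2, 0.1]
width: 0.0
{'time_s': 3.3, 'joints': array([-6.65503554e-01,  1.21148995e-01,  1.84002188e+00,  1.61354322e-04,
        1.18049139e+00, -9.04637159e-01]), 'qvel': array([ 0.03927104, -0.02993117,  0.03109066,  0.01370755,  0.01143489,
        0.01162056]), 'joint_efforts': array([ -1.05341781, -32.30836272, -28.49392354,  -0.0760318 ,
        -0.06294457,  -0.04654557]), 'tool_pos': array([ 0.51470982, -0.2757054 ,  0.18314663]), 'tool_rot': array([-1.94063584e+00, -2.47044515e+00, -2.34348816e-04]), 'contact_force': array([-0.60190946,  0.23841261,  0.1321301 ]), 'moment': array([ 0.00901504, -0.0401994 , -0.03219101]), 'width': 1.6129702782948884e-06}
```

View pics/scene1g.png

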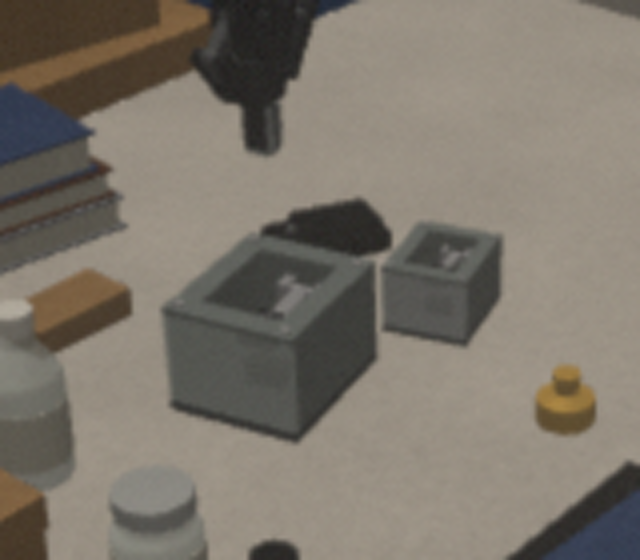

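View pics/top1g.png

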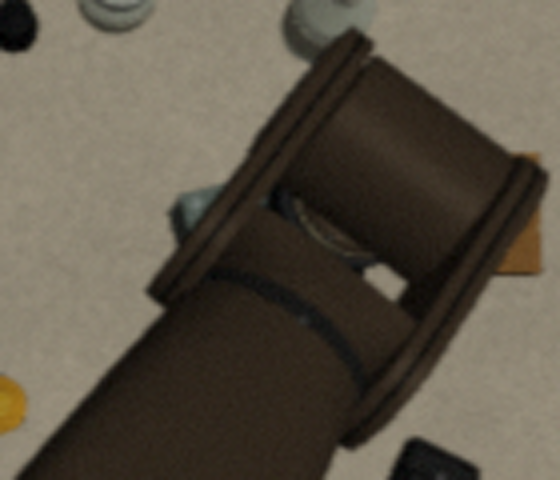

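```bash
python3 - <<'E'
from h import *
np.set_printoptions(precision=4,suppress=True)
for z in(.166,.07,.085,.06): 
    p=pj("scene",[.5147,-.2757,z]);print(z,p,(p-[130,100])*4+1.5)
s=lambda u,v:(130+(u+.5)/4-.5,100+(v+.5)/4-.5)
# window corners in the scene crop
for n,P in (("lid",[(165,308),(258,236),(376,262),(297,337)]),("win",[(204,303),(265,250),(341,267),(285,320)])):
  Q=np.array([bp("scene",*s(*p),.085) for p in P]);print(n,Q[:,:2],Q.mean(0))
t=lambda u,v:(240+(u+.5)/5-.5,155+(v+.5)/5-.5)
for P in ([(373,143),(482,118),(520,262),(410,290)],[(325,120),(505,75),(562,288),(378,328)]):
  print(np.mean([bp("top",*t(*p),.085) for p in P],0))
E
```

```text
0.166 [195.626  145.9769] [264.0039 185.4075]
0.07 [197.3983 176.053 ] [271.0933 305.7121]
0.085 [197.1302 171.5033] [270.0209 287.5132]
0.06 [197.5753 179.0567] [271.8013 317.7266]
lid [[ 0.5822 -0.3117]
 [ 0.4651 -0.3365]
 [ 0.4385 -0.2427]
 [ 0.5516 -0.2141]] [ 0.5094 -0.2763  0.085 ]
win [[ 0.56   -0.2959]
 [ 0.4773 -0.3173]
 [ 0.4604 -0.2572]
 [ 0.5405 -0.2362]] [ 0.5095 -0.2766  0.085 ]
[ 0.5072 -0.2848  0.085 ]
[ 0.5077 -0.2828  0.085 ]
```

```bash
python3 - <<'E'
import cv2
s=cv2.imread("pics/scene1.png")
im=cv2.resize(s[85:190,150:240],None,fx=6,fy=6,interpolation=cv2.INTER_CUBIC)[:600]
cv2.imwrite("pics/scene1z.png",cv2.convertScaleAbs(im,alpha=2))
E
```

```text
(no output)
```

View pics/scene1z.png

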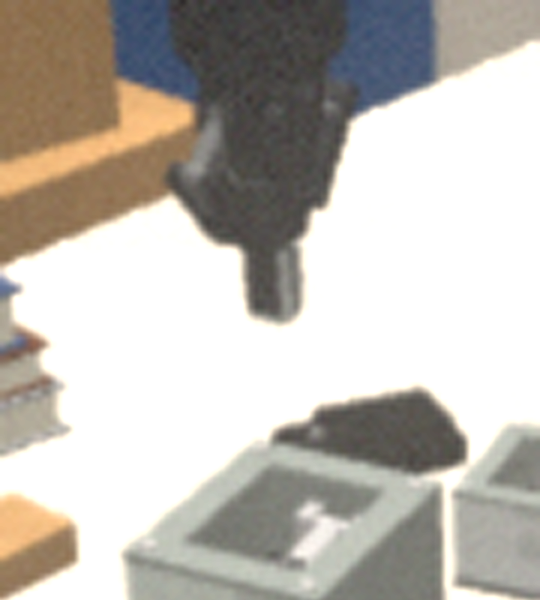

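View pics/top1.png

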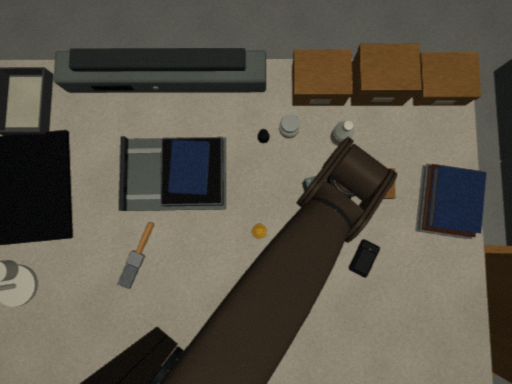

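```bash
python3 - <<'E'
from h import *
print(pj("top",[.22,.638,.22]),pj("top",[.5147,-.2757,.166]),pj("top",[.5147,-.2757,.35]))
for p in([0,0,0],[.09,.09,0],[.09,-.09,0],[-.09,.09,0],[0,0,.1],[0,0,.2]):print(p,pj("scene",p),pj("top",p))
E
```

```text
[-50.95155217 309.57787945] [330.76260738 189.04894351] [346.81250643 178.57578898]
[0, 0, 0] [365.53246992 161.05165882] [226.61149639 375.20047346]
[0.09, 0.09, 0] [377.93947016 180.49818689] [195.79964216 342.07560839]
[0.09, -0.09, 0] [328.36653327 162.67878559] [258.31553305 342.56579799]
[-0.09, 0.09, 0] [402.11929523 159.44988557] [194.35881767 408.39989579]
[0, 0, 0.1] [369.77166659 133.8778347 ] [222.97814726 389.63658353]
[0, 0, 0.2] [374.31432511 104.7587791 ] [218.5186476  407.35517477]
```

View pics/scene1.png

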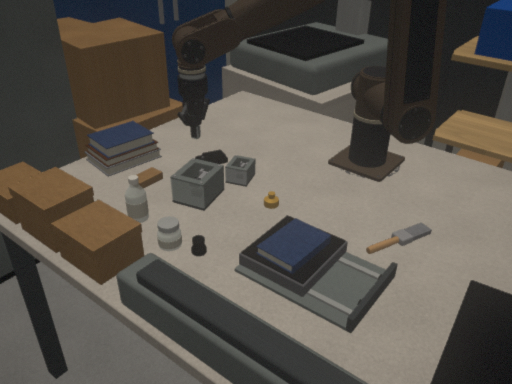

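```bash
python3 -m crank '[[[0,0,0],[0,0,-0.08],0],[[0,0,0],[0,0,-0.08],0],[[0,0,0],[0,0,-0.08],0],[[0,0,0],[0,0,0],0],[[0,0,0],[0,0,0],0]]'
python3 - <<'E'
from h import *
import cv2
s=r.camera("scene")[:,:,::-1]; cv2.imwrite("pics/scene2.png",s)
p=r.read_state()["tool_pos"];print(p)
for d in(0,-.017):print(pj("scene",p+[0,0,d]))
im=cv2.resize(s[100:200,150:240],None,fx=6,fy=6,interpolation=cv2.INTER_CUBIC)[:600]
cv2.imwrite("pics/scene2z.png",cv2.convertScaleAbs(im,alpha=1.6))
E
```

```text
time_s: 3.9
tool_pos: [0.515, -0.273, 0.1235]
tool_rot: [-1.935, -2.474, -0.0]
contact_force: [-0.5, -0.5, 0.4]
width: -0.0002
[ 0.51551901 -0.27368926  0.12439304]
[196.72151353 159.62218673]
[197.03299943 164.94138616]
```

View pics/scene2z.png

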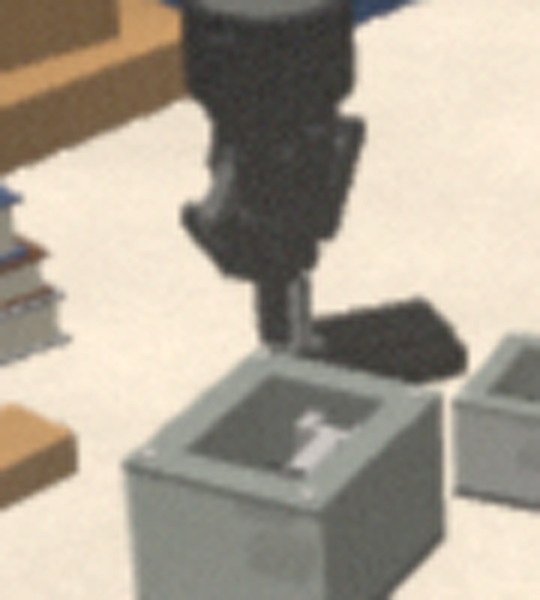

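The tip appears about 7 px higher in the scene view than the model predicts. I won't enter the window on that, so I'll take the gripper to where both cameras see the fingertips and triangulate.

```bash
python3 -m crank '[[[0,0,0],[0,0,0.16],0],[[0,0,0],[0,0,0.16],0],[[0,0,0],[0,0.18,0.06],0],[[0,0,0],[0,0.19,0],0],[[0,0,0],[0,0.19,0],0],[[0,0,0],[0,0.19,0],0],[[0,0,0],[0,0.19,0],0],[[0,0,0],[0,0.19,0],0],[[0,0,0],[0,0.19,0],0],[[0,0,0],[0,0.19,0],0],[[0,0,0],[0,0.19,0],0],[[0,0,0],[0,0.19,0],0]]' && python3 -m crank '[[[0,0,0],[0,0.19,0],0],[[0,0,0],[0,0.19,0],0],[[0,0,0],[0,0.19,0],0],[[0,0,0],[0,0.19,0],0],[[0,0,0],[0,0,0],0],[[0,0,0],[0,0,0],0]]'
python3 - <<'E'
from h import *
import cv2
p=r.read_state()["tool_pos"];print(p)
for c in("scene","top"):
    im=r.camera(c)[:,:,::-1]; cv2.imwrite(f"pics/{c}3.png",im)
    q=pj(c,p+[0,0,-.017]); print(c,q,pj(c,p))
    a,b=int(q[0])-50,int(q[1])-50; a=max(a,0);print(a,b)
    im=im[max(b,0):b+100,a:a+100]
    cv2.imwrite(f"pics/{c}3z.png",cv2.convertScaleAbs(cv2.resize(im,None,fx=6,fy=6,interpolation=cv2.INTER_CUBIC),alpha=2))
E
```

```text
time_s: 5.15
tool_pos: [0.5151, 0.2006, 0.2206]
tool_rot: [1.935, 2.471, 0.005]
contact_force: [0.1, -0.9, 0.1]
width: 0.0001
time_s: 5.75
tool_pos: [0.5146, 0.3896, 0.2196]
tool_rot: [1.934, 2.475, 0.003]
contact_force: [-1.2, 0.5, 0.3]
width: -0.0001
[0.51461648 0.38964822 0.21955876]
scene [434.27522919 226.84724033] [436.11911529 219.90609639]
384 176
top [ 65.22291143 186.80665045] [ 61.60652719 185.94414267]
15 136
```

View pics/scene3z.png

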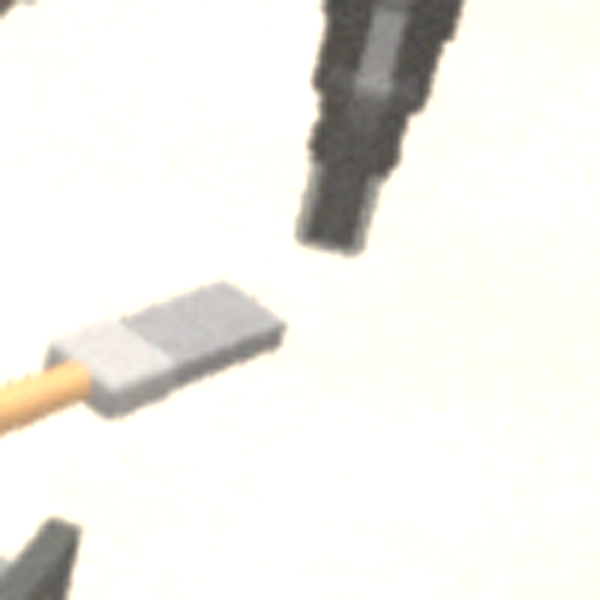

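View pics/top3z.png

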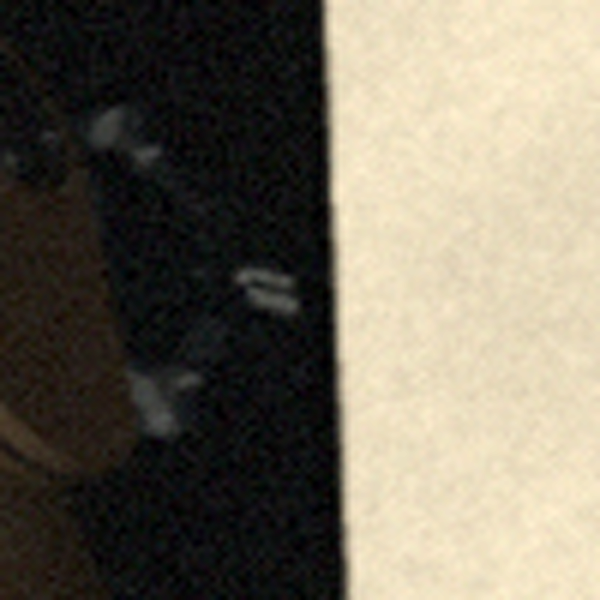

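In the top view the tip is where the model puts it, at (65,186). The scene view is off by (+5,-9) px. I'll check which calibration is at fault by comparing static wireframes.

```bash
python3 - <<'E'
from h import *
import cv2
s0=cv2.imread("pics/scene0.png");t0=cv2.imread("pics/top0.png")
def rect(c,yaw,w,h,z,oy=0):
    a=np.radians(yaw);R=np.array([[np.cos(a),-np.sin(a)],[np.sin(a),np.cos(a)]])
    return [np.append(np.array(c)+R@np.array(q),z) for q in((-w/2,-h/2),(w/2,-h/2),(w/2,h/2),(-w/2,h/2))]
W=[]
for z,w,h in((.085,.124,.104),(0,.124,.104),(.085,.084,.064)): W.append(rect((.5075,-.284),13.9,w,h,z))
W.append(rect((.5805,.1695),.5,.22,.32,.01));W.append(rect((.5805,.103),.5,.2,.18,.055));
W.append(rect((0,0),0,.18,.18,0))
S=3
for n,im,c,(a,b,w,h) in(("s_g",s0,"scene",(150,120,220,130)),("s_b",s0,"scene",(210,190,220,140)),("t_g",t0,"top",(250,140,200,130)),("t_b",t0,"top",(100,110,200,130)),("t_r",t0,"top",(170,300,120,84)),("s_r",s0,"scene",(300,60,120,140))):
    K=cv2.convertScaleAbs(cv2.resize(im[b:b+h,a:a+w],None,fx=S,fy=S,interpolation=cv2.INTER_CUBIC),alpha=1.7)
    for R in W:
        P=np.array([(pj(c,p)-[a,b]+.5)*S-.5 for p in R])
        cv2.polylines(K,[np.round(P).astype(int)],True,(0,0,255),1)
    cv2.imwrite(f"pics/ov_{n}.png",K)
g=lambda f:cv2.imread(f"pics/ov_{f}.png")
cv2.imwrite("pics/ovs.png",np.vstack([g("s_g")[:300],g("s_b")[:300]]))
cv2.imwrite("pics/ovt.png",np.vstack([g("t_g")[:300],g("t_b")[:300]]))
R=np.zeros((420,720,3),np.uint8);R[:252,:360]=g("t_r");R[:420,360:]=g("s_r");cv2.imwrite("pics/ovr.png",R)
E
```

```text
(no output)
```

View pics/ovs.png

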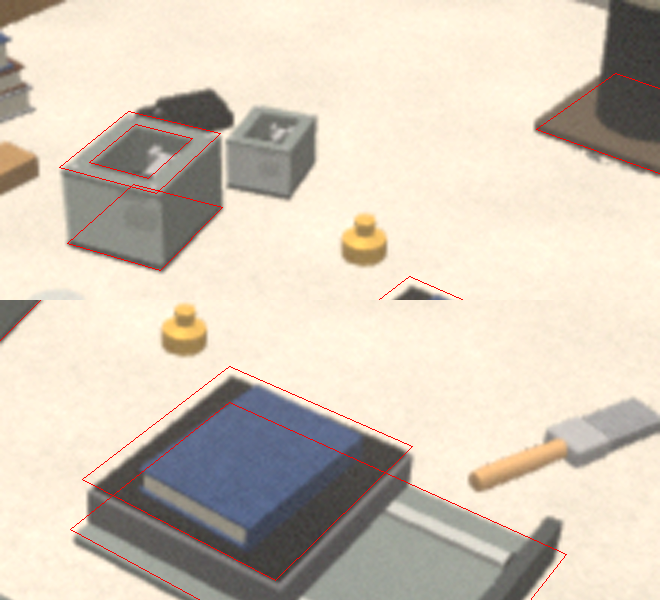

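View pics/ovt.png

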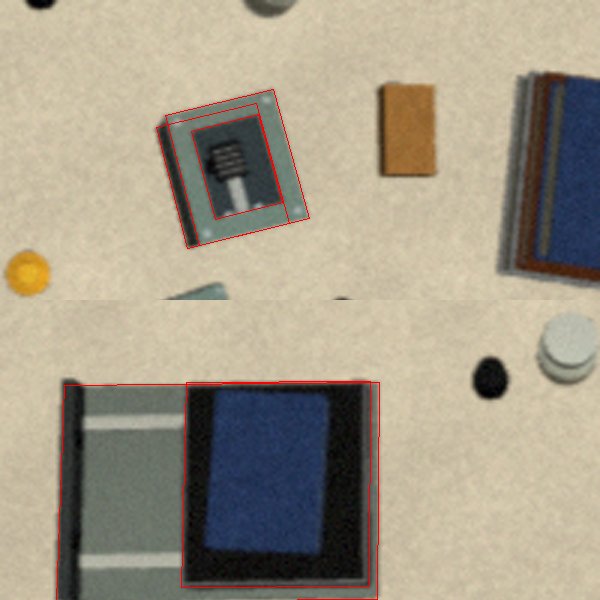

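View pics/ovr.png

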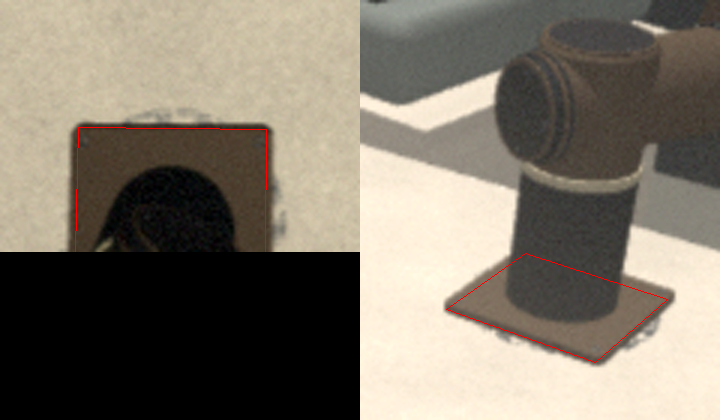

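```bash
python3 - <<'E'
import cv2,numpy as np
t=cv2.cvtColor(cv2.imread("pics/top0.png"),6).astype(float)
def edge(col,a,b):
    s=t[a:b,col-3:col+4].mean(1); s=cv2.GaussianBlur(s[:,None],(1,5),1).ravel(); g=np.diff(s); i=np.argmax(abs(g)); 
    w=abs(g[max(i-2,0):i+3]); return a+max(i-2,0)+(w*np.arange(len(w))).sum()/w.sum()+.5, g[i]
print("table far edge",[(c,round(edge(c,45,75)[0],1)) for c in(5,20,35,50,272,280,286,480)])
def edgec(row,a,b):
    s=t[row-3:row+4,a:b].mean(0); s=cv2.GaussianBlur(s[None],(5,1),1).ravel(); g=np.diff(s); i=np.argmax(abs(g)); w=abs(g[max(i-2,0):i+3]); return a+max(i-2,0)+(w*np.arange(len(w))).sum()/w.sum()+.5
print("right edge",[(r,round(edgec(r,470,505),1)) for r in(70,90,120,140,160,240,260,300,330,360,380)])
print("monitor edge",[(r,round(edgec(r,60,85),1)) for r in(135,150,170,190,210,230,238)])
print("scanner",[(c,round(edge(c,82,100)[0],1)) for c in(60,80,100,130,160,190,220,240,260)])
E
```

```text
table far edge [(5, np.float64(67.4)), (20, np.float64(66.9)), (35, np.float64(67.2)), (50, np.float64(71.2)), (272, np.float64(58.6)), (280, np.float64(58.5)), (286, np.float64(58.5)), (480, np.float64(52.7))]
right edge [(70, np.float64(493.8)), (90, np.float64(494.6)), (120, np.float64(496.8)), (140, np.float64(498.3)), (160, np.float64(500.2)), (240, np.float64(482.9)), (260, np.float64(484.6)), (300, np.float64(487.2)), (330, np.float64(489.1)), (360, np.float64(490.9)), (380, np.float64(492.2))]
monitor edge [(135, np.float64(68.6)), (150, np.float64(69.3)), (170, np.float64(69.8)), (190, np.float64(70.6)), (210, np.float64(71.5)), (230, np.float64(72.3)), (238, np.float64(72.2))]
scanner [(60, np.float64(86.5)), (80, np.float64(92.3)), (100, np.float64(92.2)), (130, np.float64(91.7)), (160, np.float64(92.2)), (190, np.float64(92.2)), (220, np.float64(92.2)), (240, np.float64(92.2)), (260, np.float64(91.7))]
```

View pics/scene3.png

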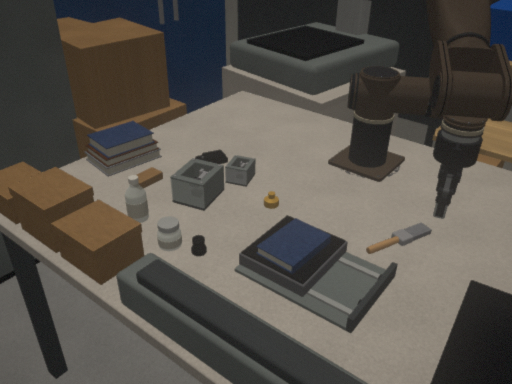

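View pics/top3.png

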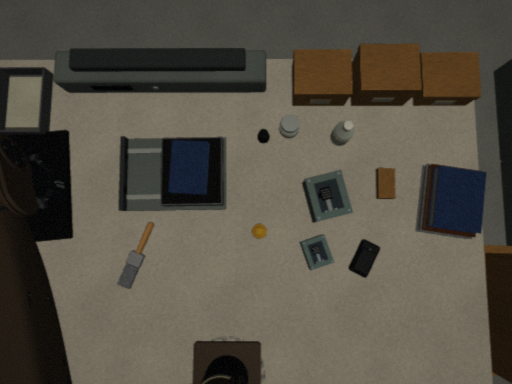

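```bash
python3 - <<'E'
from h import *
np.set_printoptions(precision=4,suppress=True)
def ray(c,u,v):
    a=bp(c,u,v,0);b=bp(c,u,v,.5);d=b-a;return a,d/np.linalg.norm(d)
def tri(n,s,t):
    a,d=ray("scene",*s);b,e=ray("top",*t)
    k=np.linalg.lstsq(np.c_[d,-e],b-a,rcond=None)[0];p=a+k[0]*d;q=b+k[1]*e
    print(n,(p+q)/2,"miss",np.linalg.norm(p-q))
tri("tip",(439.3,217.7),(64.5,186))
tri("sanit cap",(133,180),(347,126))
tri("jar cap",(168.5,222.5),(289.5,121))
tri("weight knob",(271,196),(259.5,230.5))
tri("loupe",(198.5,239),(264,134.5))
tri("brush handle end",(371,246.5),(151.5,224.5))
E
```

```text
tip [0.5119 0.388  0.2211] miss 0.012459880364224905
sanit cap [ 0.6944 -0.3321  0.1178] miss 0.00033885350614712027
jar cap [ 0.722  -0.1766  0.0681] miss 0.005275215958113131
weight knob [ 0.409  -0.0916  0.0256] miss 0.0027286789299586413
loupe [ 0.6919 -0.104   0.0343] miss 0.0033500582568698287
brush handle end [0.4243 0.2297 0.0145] miss 0.00815659933604252
```

Triangulating with both cameras puts the tip's x and y at the reported pose (2–3 mm), but about 20 mm higher than "TCP − 17 mm". Static objects triangulate slightly low, so that offset isn't an artefact. The x/y aim is therefore trustworthy, and I'll find the depth by force. Going back over the pad.

```bash
python3 -m crank '[[[0,0,0],[0,-0.19,0],0],[[0,0,0],[0,-0.19,0],0],[[0,0,0],[0,-0.19,0],0],[[0,0,0],[0,-0.19,0],0],[[0,0,0],[0,-0.19,0],0],[[0,0,0],[0,-0.19,0],0],[[0,0,0],[0,-0.19,0],0],[[0,0,0],[0,-0.19,0],0],[[0,0,0],[0,-0.19,0],0],[[0,0,0],[0,-0.19,0],0],[[0,0,0],[0,-0.19,0],0],[[0,0,0],[0,-0.19,0],0]]' && python3 -m crank '[[[0,0,0],[0,-0.19,0],0],[[0,0,0],[0.006,-0.1,0],0],[[0,0,0],[0,-0.1,0],0],[[0,0,0],[0,0,-0.1],0],[[0,0,0],[0,0,-0.1],0],[[0,0,0],[0,0,-0.1],0],[[0,0,0],[0,0,-0.1],0],[[0,0,0],[0,0,0],0],[[0,0,0],[0,0,0],0],[[0,0,0],[0,0,0],0]]'
cat > look.py <<'E'
from h import *
import cv2,sys
n=sys.argv[1];a,b,w,h,S=map(int,sys.argv[2:7])
s=r.camera("scene")[:,:,::-1]
st=r.read_state();print(st["tool_pos"],st["contact_force"])
cv2.imwrite(f"pics/{n}.png",cv2.convertScaleAbs(cv2.resize(s[b:b+h,a:a+w],None,fx=S,fy=S,interpolation=cv2.INTER_CUBIC),alpha=1.7))
E
python3 look.py d1 150 110 90 90 6
```

```text
time_s: 7.05
tool_pos: [0.5136, -0.1849, 0.2191]
tool_rot: [1.94, 2.469, 0.0]
contact_force: [1.3, 0.2, -0.2]
width: -0.0001
time_s: 8.05
tool_pos: [0.517, -0.2805, 0.1204]
tool_rot: [1.936, 2.469, -0.0]
contact_force: [0.2, -0.1, -0.1]
width: -0.0
[ 0.5171541  -0.28045179  0.1205328 ] [-0.38261056  0.53676461  0.29884025]
```

View pics/d1.png

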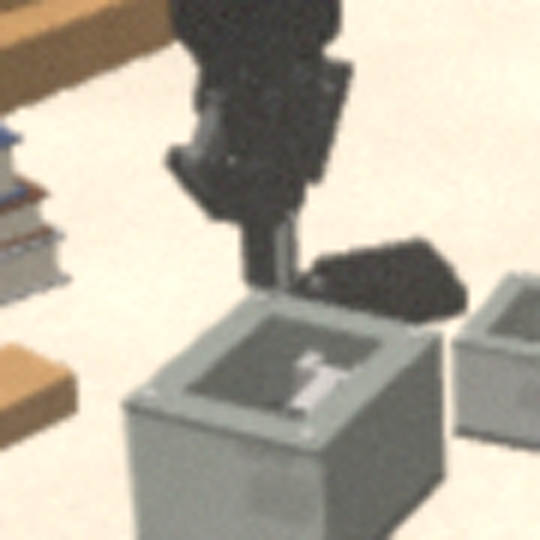

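```bash
python3 -m crank '[[[0,0,0],[0,0,-0.05],0],[[0,0,0],[0,0,-0.05],0],[[0,0,0],[0,0,0],0],[[0,0,0],[0,0,0],0]]'; python3 look.py d2 150 110 90 90 6; python3 - <<'E'
from h import *
for p in([.5165,-.28,.06],[.517,-.281,.079],[.517,-.281,.1]):print((pj("scene",p)-[150,110]+.5)*6)
E
```

```text
time_s: 8.5
tool_pos: [0.5158, -0.2788, 0.092]
tool_rot: [-1.936, -2.471, 0.0]
contact_force: [-0.1, 0.2, 0.2]
width: -0.0002
[ 0.51624233 -0.27914698  0.09271409] [-0.53916508  0.59673153 -0.68831818]
[279.35738513 415.87726253]
[275.0173315  381.25994605]
[272.65123233 342.70062564]
```

View pics/d2.png

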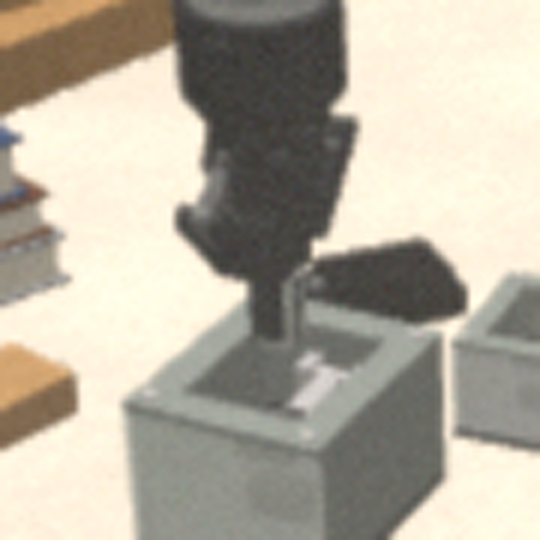

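```bash
python3 -m crank '[[[0,0,0],[0,0,-0.03],0],[[0,0,0],[0,0,-0.03],0],[[0,0,0],[0,0,0],0],[[0,0,0],[0,0,0],0]]'; python3 look.py d3 150 110 90 90 6
```

```text
time_s: 8.95
tool_pos: [0.5161, -0.2791, 0.0776]
tool_rot: [-1.937, -2.472, -0.0]
contact_force: [0.2, -0.0, 0.6]
width: 0.0003
[ 0.51633007 -0.27931043  0.07800551] [ 0.04148052  0.27582473 -0.58217441]
```

View pics/d3.png

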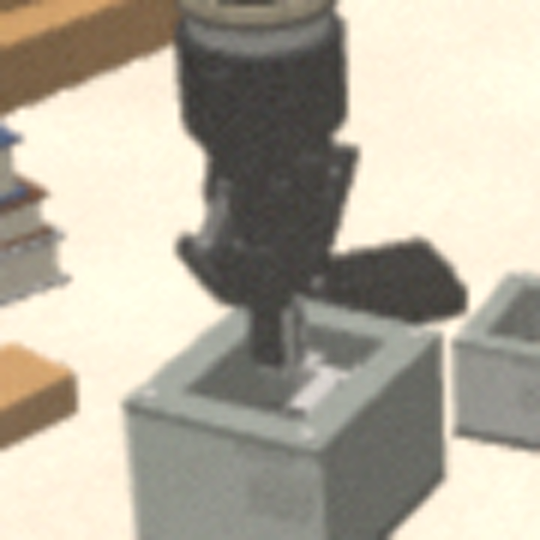

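The tip at (275,368) is inside the window outline and left of the lever strip, with no contact force. The knuckles flare towards guard +x, so I'll shift 4 mm towards the window's centre, staying well on the pad, and keep feeling downward.

```bash
python3 -m crank '[[[0,0,0],[-0.016,0,0],0],[[0,0,0],[0,0,-0.03],0],[[0,0,0],[0,0,0],0],[[0,0,0],[0,0,0],0]]';python3 -m crank '[[[0,0,0],[0,0,-0.02],0],[[0,0,0],[0,0,0],0],[[0,0,0],[0,0,0],0]]'; python3 look.py d4 150 110 90 90 6
```

```text
time_s: 9.4
tool_pos: [0.512, -0.2791, 0.0702]
tool_rot: [-1.937, -2.472, -0.0]
contact_force: [0.2, 0.1, 0.3]
width: 0.0
time_s: 9.7
tool_pos: [0.5122, -0.2792, 0.0654]
tool_rot: [-1.937, -2.473, 0.0]
contact_force: [-0.6, 0.7, -0.7]
width: -0.0001
[ 0.51237876 -0.2793326   0.06557614] [ 0.48605922 -0.25677191  0.02840942]
```

View pics/d4.png

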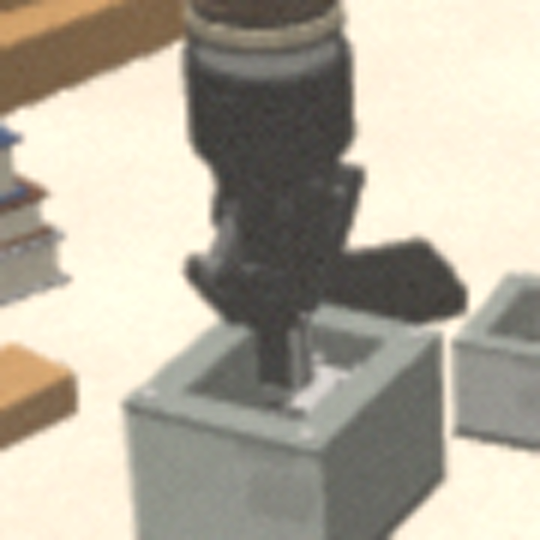

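No contact at TCP 65 mm confirms the tip sits higher than nominal. I'll continue in small steps.

```bash
python3 -m crank '[[[0,0,0],[0,0,-0.02],0],[[0,0,0],[0,0,0],0],[[0,0,0],[0,0,0],0]]';python3 -m crank '[[[0,0,0],[0,0,-0.02],0],[[0,0,0],[0,0,0],0],[[0,0,0],[0,0,0],0]]';python3 -m crank '[[[0,0,0],[0,0,-0.02],0],[[0,0,0],[0,0,0],0],[[0,0,0],[0,0,0],0]]'; python3 look.py d5 150 110 90 90 6
```

```text
time_s: 10.05
tool_pos: [0.5122, -0.2792, 0.0603]
tool_rot: [-1.937, -2.472, -0.0]
contact_force: [0.9, 0.4, -0.5]
width: -0.0004
time_s: 10.35
tool_pos: [0.5121, -0.2792, 0.0553]
tool_rot: [-1.937, -2.472, 0.0]
contact_force: [-0.1, -0.4, 0.5]
width: 0.0002
time_s: 10.65
tool_pos: [0.5122, -0.2792, 0.0503]
tool_rot: [-1.937, -2.472, 0.0]
contact_force: [-0.7, 0.1, -0.0]
width: -0.0001
[ 0.51229958 -0.2792961   0.05052568] [0.27636079 0.12806919 0.31188009]
```

View pics/d5.png

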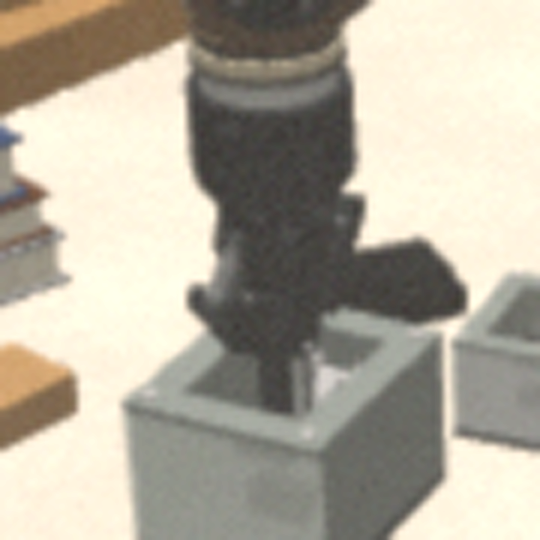

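```bash
python3 -m crank '[[[0,0,0],[0,0,-0.016],0],[[0,0,0],[0,0,0],0],[[0,0,0],[0,0,0],0]]';python3 -m crank '[[[0,0,0],[0,0,-0.016],0],[[0,0,0],[0,0,0],0],[[0,0,0],[0,0,0],0]]'; python3 look.py d6 150 110 90 90 6
```

```text
time_s: 11.0
tool_pos: [0.5123, -0.2793, 0.0465]
tool_rot: [-1.937, -2.473, 0.0]
contact_force: [-0.6, -0.0, 0.2]
width: -0.0001
time_s: 11.3
tool_pos: [0.5124, -0.2793, 0.0427]
tool_rot: [1.938, 2.473, 0.0]
contact_force: [-0.6, 0.2, 1.7]
width: 0.0003
[ 0.51238309 -0.27935074  0.04267171] [-0.08782334  0.19266793  1.86187762]
```

View pics/d6.png

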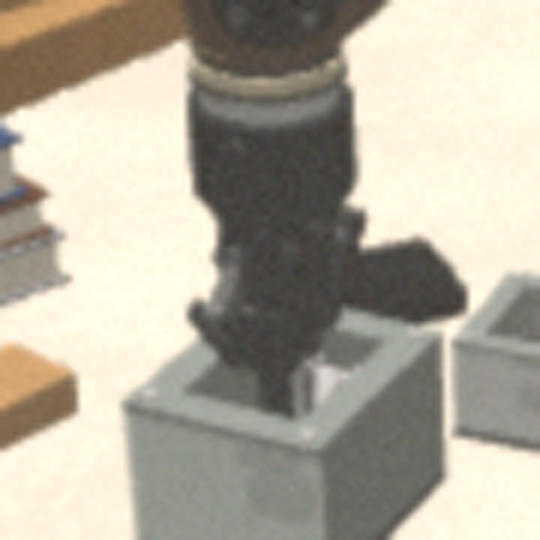

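Light contact (Fz about +1.8 N) has begun at TCP 43 mm. Before pressing further I'll check that the knuckles and body clear the lid.

```bash
python3 - <<'E'
from h import *
from scipy.optimize import least_squares
a=np.radians(14);X=np.array([np.cos(a),np.sin(a),0]);Y=np.array([-np.sin(a),np.cos(a),0])
t=np.array([.5124,-.2793,0])
def sol(px,w):
    u=np.array(px)/6+[150,110]-.5+.08
    f=lambda q:pj("scene",t+q[0]*X+w*Y+[0,0,q[1]])-u
    q=least_squares(f,[.03,.1],x_scale=.01).x;return np.round(q*1000,1)
for n,px in (("left knuckle low",(195,320)),("left funnel bottom",(240,365)),("right funnel",(310,355)),("right knuckle",(335,325)),("rt knuckle up",(355,245)),("collar left bottom",(200,195))):
    print(n,[ (w,sol(px,w/1000)) for w in(-40,-14,0,14,40)])
E
python3 - <<'E'
import cv2
im=cv2.imread("pics/d6.png")[150:450,150:400]
cv2.imwrite("pics/d6z.png",cv2.convertScaleAbs(cv2.resize(im,None,fx=2,fy=2,interpolation=cv2.INTER_CUBIC),alpha=2.2,beta=10))
E
```

```text
left knuckle low [(-40, array([ 11.6, 106.8])), (-14, array([ 50.4, 132.2])), (0, array([ 71.2, 145.8])), (14, array([ 92. , 159.5])), (40, array([130.7, 184.9]))]
left funnel bottom [(-40, array([-24.4,  63.7])), (-14, array([15.7, 90.8])), (0, array([ 37.3, 105.4])), (14, array([ 58.8, 120. ])), (40, array([ 98.9, 147. ]))]
right funnel [(-40, array([-90.4,  35.7])), (-14, array([-47.8,  63.9])), (0, array([-24.8,  79. ])), (14, array([-1.9, 94.2])), (40, array([ 40.7, 122.3]))]
right knuckle [(-40, array([-116.8,   40.2])), (-14, array([-73.1,  68.2])), (0, array([-49.7,  83.2])), (14, array([-26.2,  98.3])), (40, array([ 17.5, 126.3]))]
rt knuckle up [(-40, array([-140.8,   75.6])), (-14, array([-96.3, 102.3])), (0, array([-72.3, 116.6])), (14, array([-48.3, 130.9])), (40, array([ -3.7, 157.5]))]
collar left bottom [(-40, array([ -0.4, 167. ])), (-14, array([ 38.7, 190.1])), (0, array([ 59.8, 202.5])), (14, array([ 80.9, 215. ])), (40, array([120.1, 238.1]))]
```

View pics/d6z.png

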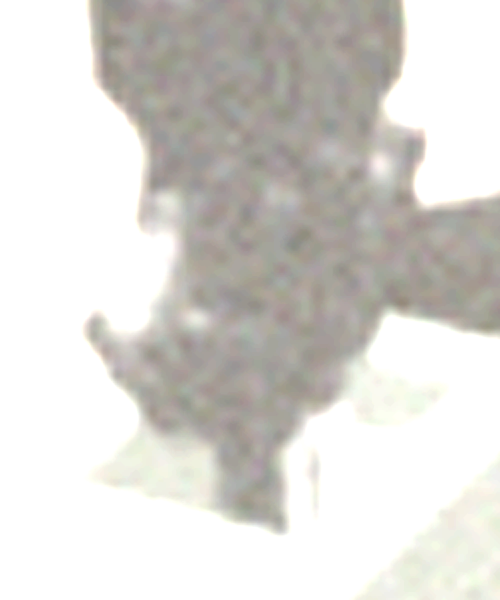

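The knuckles sit about 49 mm out at z ≈ 0.131, and the finger profile at the lid stays about 11 mm inside the window even at full press. Continuing to press.

```bash
for i in 1; do python3 -m crank '[[[0,0,0],[0,0,-0.012],0],[[0,0,0],[0,0,0],0],[[0,0,0],[0,0,0],0]]';python3 -m crank '[[[0,0,0],[0,0,-0.012],0],[[0,0,0],[0,0,0],0],[[0,0,0],[0,0,0],0]]'; done; python3 look.py d7 150 110 90 90 6
```

```text
time_s: 11.65
tool_pos: [0.5123, -0.2794, 0.0395]
tool_rot: [1.938, 2.473, -0.0]
contact_force: [-1.0, 0.4, 2.5]
width: 0.0001
time_s: 11.95
tool_pos: [0.5124, -0.2795, 0.0365]
tool_rot: [1.937, 2.473, -0.0]
contact_force: [-1.2, -0.9, 1.9]
width: 0.0
[ 0.51239481 -0.27954395  0.03652301] [-1.20845244  0.33002839  3.27582595]
```

View pics/d7.png

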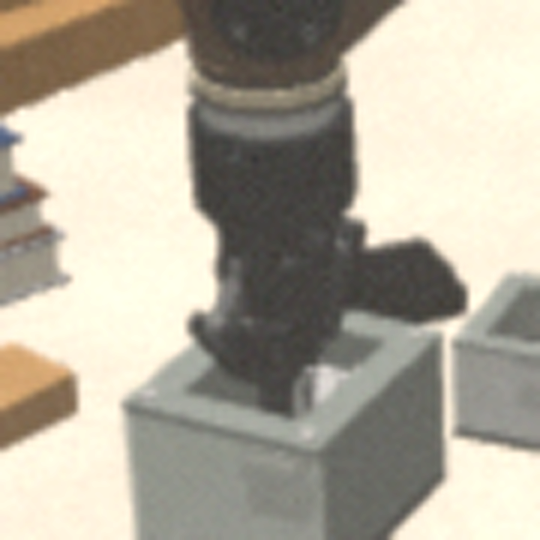

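```bash
python3 -m crank '[[[0,0,0],[0,0,-0.012],0],[[0,0,0],[0,0,-0.012],0],[[0,0,0],[0,0,0],0],[[0,0,0],[0,0,0],0]]'; python3 -m crank '[[[0,0,0],[0,0,-0.01],0],[[0,0,0],[0,0,0],0],[[0,0,0],[0,0,0],0]]';python3 -m crank '[[[0,0,0],[0,0,-0.006],0],[[0,0,0],[0,0,0],0],[[0,0,0],[0,0,0],0]]'; python3 look.py d8 150 110 90 90 6
```

```text
time_s: 12.4
tool_pos: [0.5131, -0.2798, 0.0329]
tool_rot: [1.937, 2.472, -0.0]
contact_force: [-3.7, 1.9, 14.0]
width: 0.0
time_s: 12.7
tool_pos: [0.5132, -0.28, 0.0325]
tool_rot: [-1.937, -2.473, 0.001]
contact_force: [-8.9, 5.1, 23.2]
width: 0.0001
time_s: 13.0
tool_pos: [0.5132, -0.28, 0.0324]
tool_rot: [-1.936, -2.473, 0.001]
contact_force: [-11.3, 6.0, 30.9]
width: 0.0001
[ 0.51322824 -0.28003823  0.03236917] [-10.76780586   6.63262499  30.02733182]
```

View pics/d8.png

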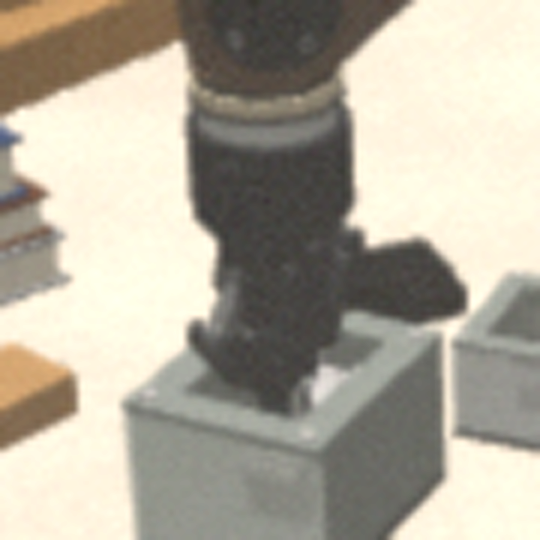

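A firm stop with Fz near 30 N at TCP 32 mm. I'll retreat straight up, move clear and check the lever in the top view.

```bash
python3 -m crank '[[[0,0,0],[0,0,0.04],0],[[0,0,0],[0,0,0.1],0],[[0,0,0],[0,0,0.16],0],[[0,0,0],[0,0,0.18],0],[[0,0,0],[0,0,0.18],0],[[0,0,0],[0,0.18,0],0],[[0,0,0],[0,0.19,0],0],[[0,0,0],[0,0.19,0],0],[[0,0,0],[0,0.19,0],0],[[0,0,0],[0,0.19,0],0],[[0,0,0],[0,0,0],0]]'
python3 - <<'E'
from h import *
import cv2
t=r.camera("top")[:,:,::-1];cv2.imwrite("pics/top4.png",t)
s=r.camera("scene")[:,:,::-1];cv2.imwrite("pics/scene4.png",s)
f=lambda im,a,b,w,h,S:cv2.convertScaleAbs(cv2.resize(im[b:b+h,a:a+w],None,fx=S,fy=S,interpolation=cv2.INTER_CUBIC),alpha=2)
t0=cv2.imread("pics/top0.png");s0=cv2.imread("pics/scene0.png")
cv2.imwrite("pics/cmp4.png",np.vstack([np.hstack([f(t0,295,160,65,65,6)[:300],f(t,295,160,65,65,6)[:300]]),np.hstack([f(s0,165,150,65,50,6),f(s,165,150,65,50,6)])]))
E
```

```text
time_s: 14.15
tool_pos: [0.5113, -0.0391, 0.1902]
tool_rot: [-1.928, -2.476, -0.002]
contact_force: [1.3, -0.3, -0.1]
width: 0.0003
```

View pics/cmp4.png

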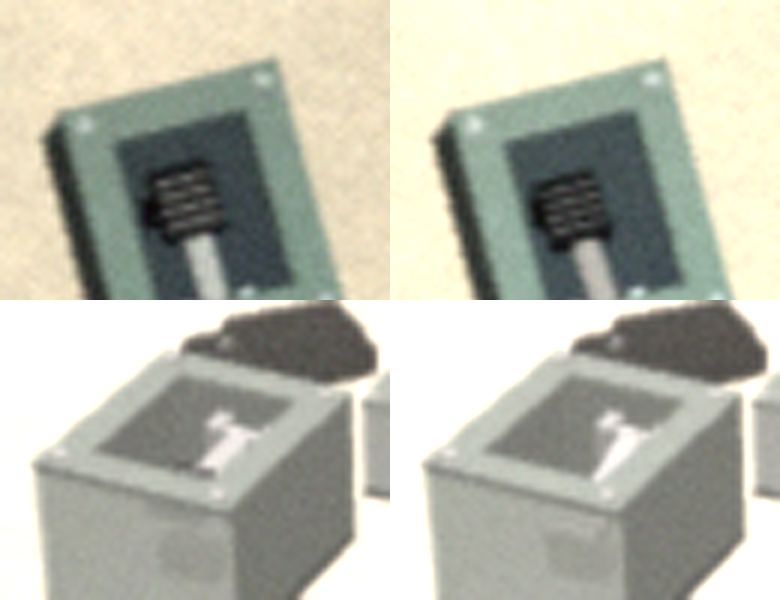

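View pics/top4.png

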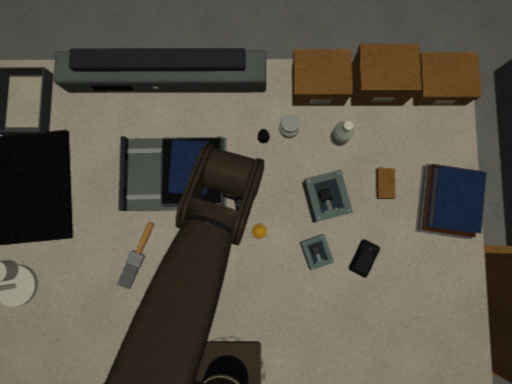

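```bash
python3 - <<'E'
from h import *
np.set_printoptions(precision=2,suppress=True)
a=np.radians(14);X=np.array([np.cos(a),np.sin(a),0]);Z=np.array([0,0,1.])
c=np.array([.5075,-.284,0]);Y=np.array([-np.sin(a),np.cos(a),0])
for hz in(.045,.055):
  for th in(0,.2,.25,.3,.35):
    h=c-.046*X+hz*Z; ux=np.cos(th)*X-np.sin(th)*Z; uz=np.sin(th)*X+np.cos(th)*Z
    P=[h+(.055+d)*ux+(.06-hz)*uz+w*Y for d in(-.018,.018) for w in(-.015,.015)]
    print(hz,th,*[ (pj("top",p)-[295,160]+.5)*6-.5 for p in P])
E
python3 - <<'E'
import cv2,numpy as np
f=lambda n:cv2.convertScaleAbs(cv2.resize(cv2.imread(f"pics/{n}.png")[175:220,305:345],None,fx=9,fy=9,interpolation=cv2.INTER_CUBIC),alpha=2.5)
cv2.imwrite("pics/pad4.png",np.hstack([f("top0"),f("top4")]))
E
```

```text
0.045 0 [230.13 229.26] [168.6  244.42] [210.25 155.86] [148.95 170.93]
0.045 0.2 [225.89 226.23] [164.81 241.28] [203.94 156.72] [143.49 171.59]
0.045 0.25 [224.96 225.98] [163.99 241.  ] [202.64 157.87] [142.38 172.68]
0.045 0.3 [224.07 225.94] [163.22 240.93] [201.44 159.37] [141.39 174.14]
0.045 0.35 [223.24 226.1 ] [162.5  241.06] [200.36 161.23] [140.51 175.95]
0.055 0 [230.13 229.26] [168.6  244.42] [210.25 155.86] [148.95 170.93]
0.055 0.2 [227.06 230.23] [165.96 245.29] [205.09 160.65] [144.61 175.52]
0.055 0.25 [226.43 230.94] [165.43 245.97] [204.09 162.73] [143.8  177.55]
0.055 0.3 [225.86 231.83] [164.96 246.84] [203.19 165.14] [143.1  179.92]
0.055 0.35 [225.35 232.91] [164.55 247.89] [202.42 167.88] [142.51 182.62]
```

View pics/pad4.png

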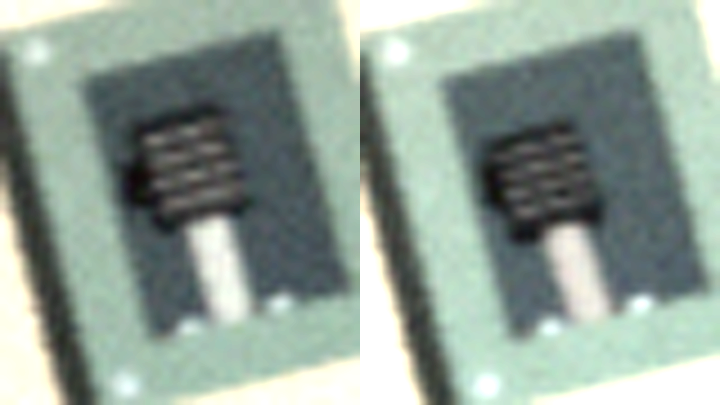

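The pad visibly dropped (far edge about 2 px lower towards the hinge in the top view, consistent with roughly 0.3–0.35 rad). To be sure it is fully down, I'll press once more at the pad's centre, where there is more leverage, and compare the stop height.

```bash
python3 -m crank '[[[0,0,0],[0.005,-0.19,0],0],[[0,0,0],[0.005,-0.19,0],0],[[0,0,0],[0.005,-0.19,0],0],[[0,0,0],[0.005,-0.19,0],0],[[0,0,0],[0,-0.19,0],0],[[0,0,0],[0,0,0],0],[[0,0,0],[0,0,-0.14],0],[[0,0,0],[0,0,-0.14],0],[[0,0,0],[0,0,-0.14],0],[[0,0,0],[0,0,0],0],[[0,0,0],[0,0,0],0]]'
```

```text
time_s: 15.35
tool_pos: [0.5167, -0.282, 0.0862]
tool_rot: [-1.938, -2.471, -0.0]
contact_force: [0.7, -0.7, 1.2]
width: -0.0002
```

```bash
python3 -m crank '[[[0,0,0],[0,0,-0.08],0],[[0,0,0],[0,0.004,-0.08],0],[[0,0,0],[0,0,0],0],[[0,0,0],[0,0,0],0]]'; python3 -m crank '[[[0,0,0],[0,0,-0.02],0],[[0,0,0],[0,0,-0.016],0],[[0,0,0],[0,0,0],0],[[0,0,0],[0,0,0],0]]';python3 -m crank '[[[0,0,0],[0,0,-0.01],0],[[0,0,0],[0,0,0],0],[[0,0,0],[0,0,0],0]]'; python3 look.py e1 150 110 90 90 6
```

```text
time_s: 15.75
tool_pos: [0.5184, -0.2817, 0.0487]
tool_rot: [1.936, 2.471, 0.0]
contact_force: [0.7, 0.8, -0.4]
width: -0.0003
time_s: 16.15
tool_pos: [0.5174, -0.2809, 0.0378]
tool_rot: [1.937, 2.473, 0.0]
contact_force: [0.2, -0.1, 0.2]
width: -0.0003
time_s: 16.45
tool_pos: [0.5173, -0.2808, 0.035]
tool_rot: [-1.937, -2.473, 0.0]
contact_force: [-0.1, 0.4, -0.5]
width: 0.0003
[ 0.51733233 -0.2807957   0.03507395] [ 0.25224811 -0.5869084  -0.17726725]
```

View pics/e1.png

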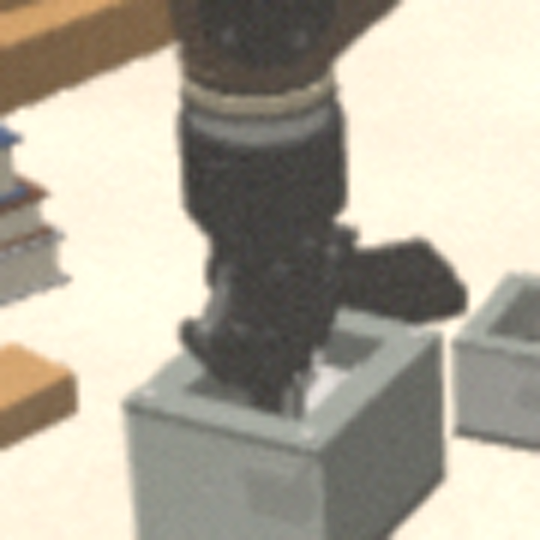

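```bash
python3 -m crank '[[[0,0,0],[0,0,-0.008],0],[[0,0,0],[0,0,0],0],[[0,0,0],[0,0,0],0]]'; python3 -m crank '[[[0,0,0],[0,0,-0.006],0],[[0,0,0],[0,0,0],0],[[0,0,0],[0,0,0],0]]'; python3 -m crank '[[[0,0,0],[0,0,-0.006],0],[[0,0,0],[0,0,0],0],[[0,0,0],[0,0,0],0]]'
```

```text
time_s: 16.8
tool_pos: [0.5173, -0.2808, 0.033]
tool_rot: [-1.937, -2.473, 0.0]
contact_force: [1.1, -0.4, 0.7]
width: -0.0001
time_s: 17.1
tool_pos: [0.5175, -0.281, 0.0319]
tool_rot: [1.937, 2.473, -0.0]
contact_force: [0.0, -0.5, 2.2]
width: -0.0
time_s: 17.4
tool_pos: [0.5176, -0.2811, 0.0316]
tool_rot: [-1.937, -2.473, 0.0]
contact_force: [-2.4, 1.8, 7.6]
width: -0.0002
```

```bash
python3 -m crank '[[[0,0,0],[0,0,-0.01],0],[[0,0,0],[0,0,0],0],[[0,0,0],[0,0,0],0]]'; python3 -m crank '[[[0,0,0],[0,0,-0.006],0],[[0,0,0],[0,0,0],0],[[0,0,0],[0,0,0],0]]'; python3 -m crank '[[[0,0,0],[0,0,0.04],0],[[0,0,0],[0,0,0.1],0],[[0,0,0],[0,0,0.16],0],[[0,0,0],[0,0,0.18],0],[[0,0,0],[0,0,0.18],0],[[0,0,0],[-0.02,0.16,0],0],[[0,0,0],[0,0.16,0],0],[[0,0,0],[0,0.16,0],0],[[0,0,0],[0,0.16,0],0],[[0,0,0],[0,0.16,0],0],[[0,0,0],[0,0,0],0]]'
python3 - <<'E'
from h import *
import cv2
t=r.camera("top")[:,:,::-1];cv2.imwrite("pics/top5.png",t)
f=lambda t:cv2.convertScaleAbs(cv2.resize(t[175:220,305:345],None,fx=9,fy=9,interpolation=cv2.INTER_CUBIC),alpha=2.5)
cv2.imwrite("pics/pad5.png",np.hstack([f(cv2.imread("pics/top4.png")),f(t)]))
E
```

```text
time_s: 17.7
tool_pos: [0.5184, -0.2815, 0.0311]
tool_rot: [1.937, 2.472, -0.0]
contact_force: [-4.9, 3.4, 15.2]
width: 0.0
time_s: 18.0
tool_pos: [0.5185, -0.2816, 0.0309]
tool_rot: [1.937, 2.473, -0.001]
contact_force: [-6.6, 5.0, 21.9]
width: -0.0002
time_s: 19.1
tool_pos: [0.5116, -0.0768, 0.1905]
tool_rot: [-1.931, -2.476, -0.001]
contact_force: [-0.4, -0.0, 0.3]
width: -0.0004
```

View pics/pad5.png

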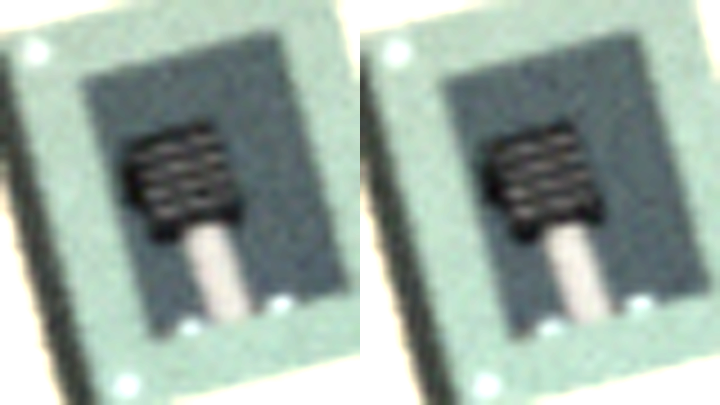

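The pad view is unchanged after the second press and it met the same firm stop, so the lever is fully down. Now I'll square the tool to the bed and come down behind the push face. The tip sits at about TCP + 12 mm.

```bash
python3 -m crank '[[[0,0,-0.15],[0.142,0.084,0],0],[[0,0,-0.15],[0.142,0.084,0],0],[[0,0,0],[0,0,-0.12],0],[[0,0,0],[0,0,-0.12],0],[[0,0,0],[0,0,-0.12],0],[[0,0,0],[0,0,-0.12],0],[[0,0,0],[0,0,0],0],[[0,0,0],[0,0,0],0]]'; python3 look.py f1 190 130 160 130 5
```

```text
time_s: 19.95
tool_pos: [0.5832, -0.0397, 0.0708]
tool_rot: [-2.215, -2.226, 0.001]
contact_force: [0.6, -0.9, 0.6]
width: 0.0001
[ 0.58436452 -0.03980761  0.07236716] [ 0.70655044 -0.67026917  0.32783219]
```

View pics/f1.png

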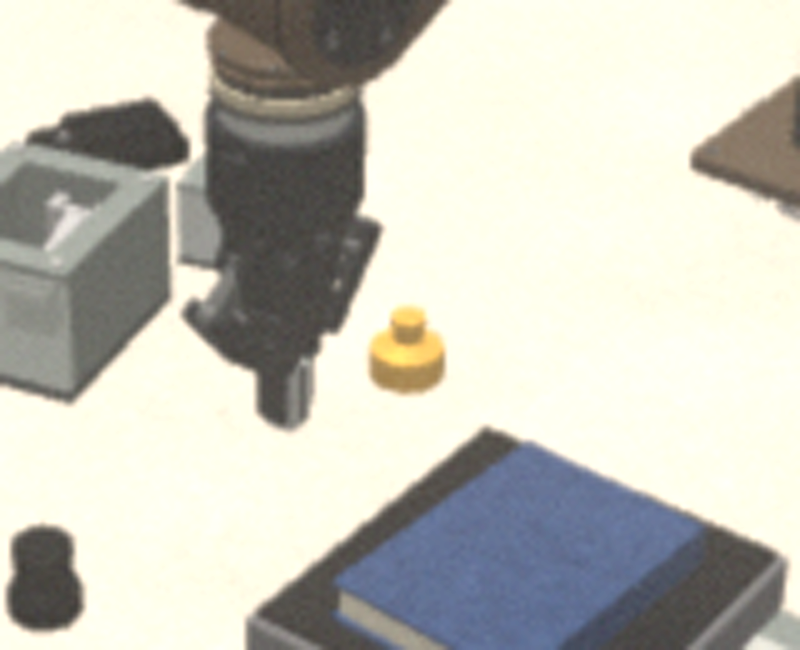

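```bash
python3 -m crank '[[[0,0,0],[0,0,-0.064],0],[[0,0,0],[0,0,-0.064],0],[[0,0,0],[0,0,-0.06],0],[[0,0,0],[0,0,0],0],[[0,0,0],[0,0,0],0]]'; python3 look.py f2 190 130 160 130 5
```

```text
time_s: 20.5
tool_pos: [0.5827, -0.0386, 0.0231]
tool_rot: [-2.214, -2.227, 0.002]
contact_force: [0.1, -0.0, 0.3]
width: -0.0001
[ 0.58340576 -0.03877449  0.02397472] [-0.14239241 -0.32167428  0.73853778]
```

View pics/f2.png

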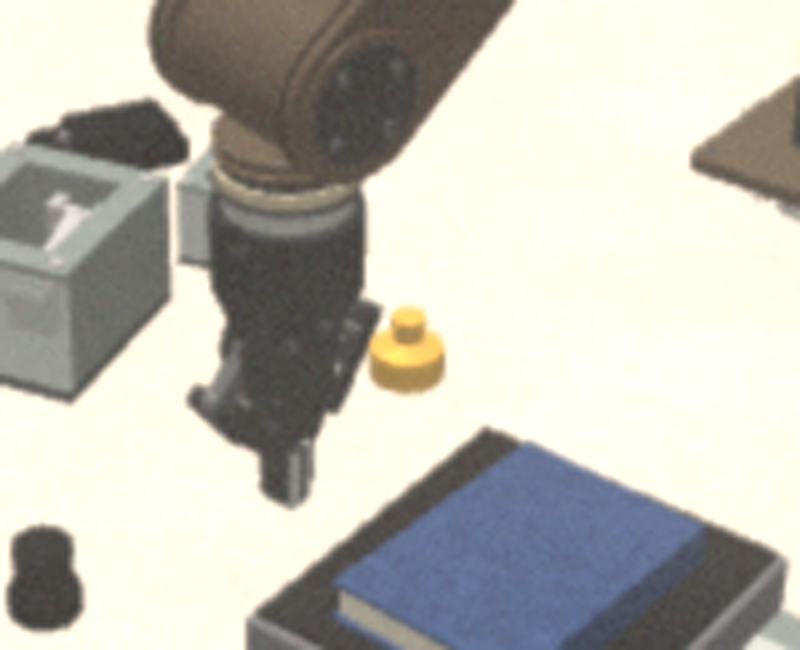

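```bash
python3 -m crank '[[[0,0,0],[0,0.02,-0.02],0],[[0,0,0],[0,0.04,0],0],[[0,0,0],[0,0.04,0],0],[[0,0,0],[0,0.02,0],0],[[0,0,0],[0,0.02,0],0],[[0,0,0],[0,0.01,0],0],[[0,0,0],[0,0.01,0],0]]'; python3 -m crank '[[[0,0,0],[0,0.02,0],0],[[0,0,0],[0,0.02,0],0],[[0,0,0],[0,0.02,0],0]]'; python3 look.py f3 190 130 160 130 5
```

```text
time_s: 21.25
tool_pos: [0.5834, 0.0015, 0.0192]
tool_rot: [2.214, 2.228, 0.0]
contact_force: [-0.3, -0.9, -0.3]
width: -0.0002
time_s: 21.55
tool_pos: [0.5833, 0.0158, 0.0192]
tool_rot: [2.214, 2.228, -0.002]
contact_force: [-1.8, -3.4, 1.3]
width: 0.0002
[0.58323703 0.01679169 0.01915887] [-0.54811376 -2.16482766  0.82321654]
```

View pics/f3.png

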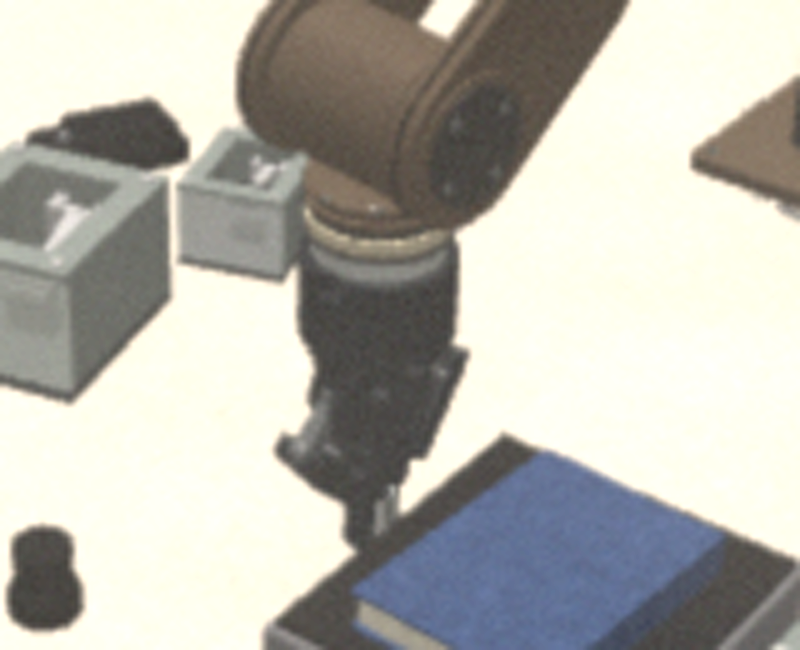

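The cradle is moving at about 3 N with the fingertip behind the push face and the book undisturbed. I'll keep pushing at an even pace.

```bash
python3 -m crank '[[[0,0,0],[0,0.02,0],0],[[0,0,0],[0,0.03,0],0],[[0,0,0],[0,0.03,0],0],[[0,0,0],[0,0.03,0],0],[[0,0,0],[0,0.03,0],0],[[0,0,0],[0,0.03,0],0],[[0,0,0],[0,0.03,0],0],[[0,0,0],[0,0.03,0],0],[[0,0,0],[0,0.03,0],0],[[0,0,0],[0,0.03,0],0],[[0,0,0],[0,0.02,0],0],[[0,0,0],[0,0.02,0],0]]'; python3 look.py f4 230 140 160 130 5
```

```text
time_s: 22.8
tool_pos: [0.5831, 0.0992, 0.0189]
tool_rot: [-2.214, -2.228, 0.001]
contact_force: [-2.4, -1.8, 0.5]
width: 0.0
[0.58335998 0.10000835 0.01898791] [-0.84977979 -1.15505405  0.72328081]
```

View pics/f4.png

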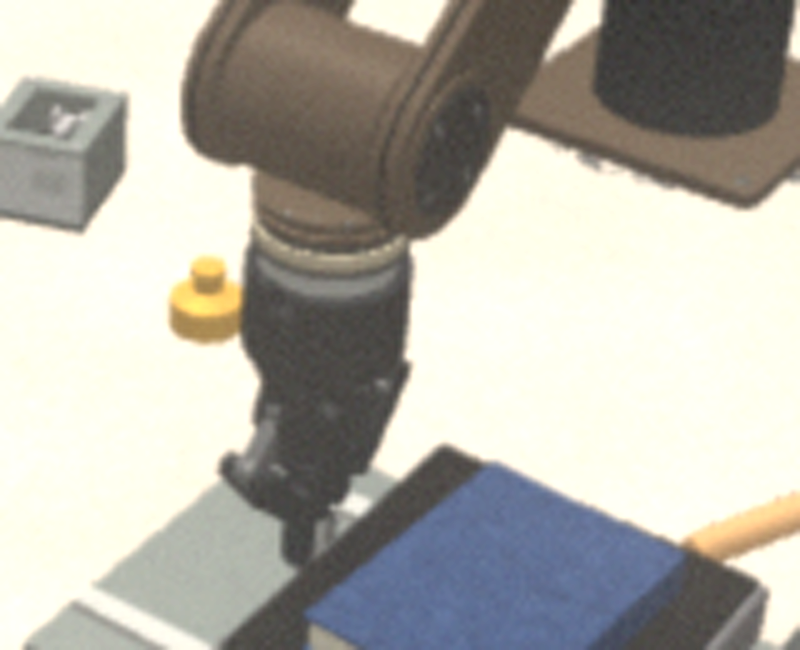

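```bash
python3 -m crank '[[[0,0,0],[0,0.02,0],0],[[0,0,0],[0,0.02,0],0],[[0,0,0],[0,0.016,0],0],[[0,0,0],[0,0.012,0],0],[[0,0,0],[0,0,0],0]]'; python3 -m crank '[[[0,0,0],[0,0.012,0],0],[[0,0,0],[0,0.008,0],0],[[0,0,0],[0,0,0],0]]';python3 -m crank '[[[0,0,0],[0,0.008,0],0],[[0,0,0],[0,0,0],0]]'
```

```text
time_s: 23.35
tool_pos: [0.5832, 0.1152, 0.0191]
tool_rot: [2.213, 2.229, -0.003]
contact_force: [-3.2, -6.2, -0.2]
width: -0.0
time_s: 23.65
tool_pos: [0.5832, 0.1151, 0.0191]
tool_rot: [2.206, 2.228, -0.014]
contact_force: [-3.1, -21.5, 2.3]
width: 0.0002
time_s: 23.85
tool_pos: [0.5832, 0.1151, 0.0192]
tool_rot: [2.204, 2.227, -0.019]
contact_force: [-4.2, -26.9, 2.8]
width: 0.0002
```

A hard stop at y = 0.115 with Fy near -27 N. I'll back off, lift clear and check.

```bash
python3 -m crank '[[[0,0,0],[0,-0.06,0],0],[[0,0,0],[0,-0.16,0],0],[[0,0,0],[0,-0.16,0],0],[[0,0,0],[0,0,0.16],0],[[0,0,0],[0,0,0.18],0],[[0,0,0],[0,0,0.18],0],[[0,0,0],[0,0,0.18],0],[[0,0,0],[0,-0.15,0],0],[[0,0,0],[0,-0.15,0],0],[[0,0,0],[0,-0.15,0],0],[[0,0,0],[0,0,0],0]]'
python3 - <<'E'
from h import *
import cv2
for c in("top","scene"):
    cv2.imwrite(f"pics/{c}9.png",r.camera(c)[:,:,::-1])
t=cv2.imread("pics/top9.png");f=lambda t,a,b,w,h,S:cv2.convertScaleAbs(cv2.resize(t[b:b+h,a:a+w],None,fx=S,fy=S,interpolation=cv2.INTER_CUBIC),alpha=2)
cv2.imwrite("pics/bed9.png",f(t,105,120,140,105,5))
s=cv2.imread("pics/scene9.png");cv2.imwrite("pics/beds9.png",f(s,220,190,190,130,4))
E
```

```text
time_s: 24.95
tool_pos: [0.5845, -0.0879, 0.1951]
tool_rot: [2.218, 2.221, 0.004]
contact_force: [0.2, 0.4, 0.5]
width: -0.0001
```

View pics/bed9.png

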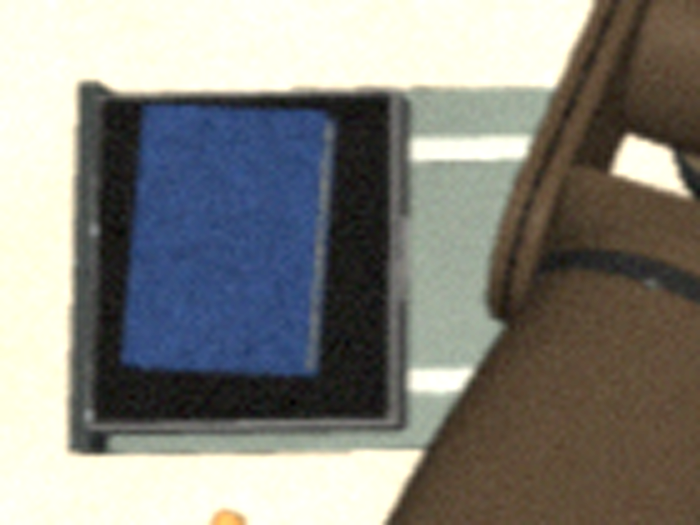

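View pics/beds9.png

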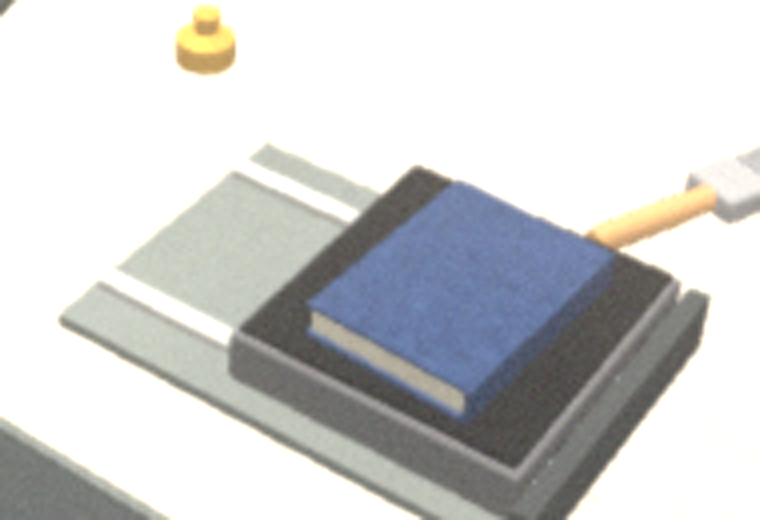

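View pics/top9.png

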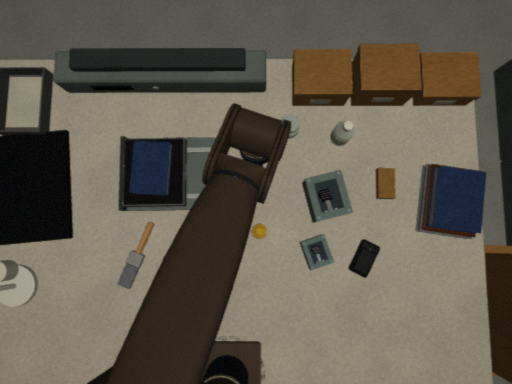

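The cradle is against the stop, with the book flat and in its place relative to the cradle. The hood and the visible bystanders are unmoved, and the arm is clear. Handing in.

```bash
python3 -c "
from station import r
print(r.finish_job())"
```

```text
the job is handed in; nothing more can be done
None
```

I pressed the brake lever down through the larger hood's window, then pushed the cradle home against the end stop, and handed the job in at about 25 s.

**Lever:** I pressed it twice with shut fingers, the second time at the pad's centre.
- Both presses met a firm stop at about the same height, at 30 N and then 22 N.
- The pad looked the same in the top view before and after the second press, so I take it as fully down. The angle itself was never read.

**Cradle:** It moved with about 3 N and stopped hard at 27 N. In both pictures it sits against the stop with the book flat and in place. The visible bystanders had not moved. The loupe was under the arm in the last top picture, but I passed about 85 mm from it.

**What disagreed:**
- **Tip height:** The fingertips acted 10–15 mm above the reported TCP, although the description puts them 17 mm below it. I therefore judged depth by force and pictures.
- **Camera views:** The two cameras differed by up to about 10 mm on positions.
- **Lever travel:** The travel I felt in the first press was 10–14 mm, against roughly 17 mm expected there. The hard stop and the pad's place in the picture still fit fully down.
- **Hood contact:** I saw no sign of touching the hood, and by my estimate the fingers cleared the window by 10 mm or more. There was no direct check of that.

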